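Load the extractor carriage with a nested cup set

ROBOT

A 6-joint arm with a two-finger parallel gripper is mounted at the origin on the work surface. World frame = base frame: x ahead of the robot, y to its left, z up, the work surface at z = 0. Lengths are in m, angles in rad, forces in N, time in s.
With the tool pointing down it reaches from about 0.3 to 0.75 m from the base axis. Payload 8.5 kg.
Tool frame: the origin (TCP) lies between the finger pads; the fingertips stand 11 mm ahead of it and the grasp point (between the pads) lies 8 mm behind it; y points along the fingers, z is the direction in which the jaws open and shut, and the axes are right-handed (so a half turn about y gives the same grasp; the last joint's range is limited). The gripper opens to 85 mm and grips with 20 to 120 N. Pads are 22 mm wide; open, the fingers measure 114 mm over their backs; the gripper's body (76 mm by 85 mm) begins 54 mm behind the grasp point. The pads swing forward as they close: fully open they stand 13 mm farther back than shut.
Start: joints at [0.896, 0.381, 1.297, -0, 1.464, -0.215], TCP at [0.244, 0.493, 0.242] pointing down, gripper open.
Joint ranges: [-3.11, 3.11], [-0.89, 2.33], [0.22, 2.48], [-1.42, 4.56], [0.17, 2.85], [-2.88, 2.88]. Speed limits (rad/s): [2.39, 2.39, 3.14, 3.14, 3.14, 3.14].

INTERFACE

Orientations are given as a rotation vector (axis times angle).
In Python, from rig import manip gives the robot as it stands. The module is installed in compiled form; this text tells all that it offers.
- The arm moves only by the shell command python3 -m pendant 'ROWS' [FORCE]. ROWS is JSON, one flat list of numbers, 7 for each row, row after row: the closure, from 0 (fully open) to 1 (shut), then the shift along the tool's x, y, z normalised to -1 to 1, where 1 is 1000 mm, then the turn, a rotation vector about the tool's x, y, z normalised to -1 to 1, where 1 is 90 degrees. A call has 1 to 20 rows; each row is the pose to reach, as a shift and turn from the pose commanded when the call began, along the tool's axes at that moment; what a row does not reach only later rows make up. A row lasts 1/10 s, in which the tool goes at most 50 mm and 8.59 degrees, less where a joint would pass 70% of its speed; a pose out of reach is approached as far as the arm can. A call with a number of a shift or a turn outside -1 to 1 is refused whole. A call with a gripper value outside its range is refused whole. The fingers move at their own pace and stop on an object; FORCE is the grip in N (left out, the last holds). Time passes only in rows, so rows that repeat a pose let the fingers close. It gives the time, the measured TCP pose, the force and the opening at its end, in the units of the state.
- manip.get_state(): the state, without advancing time (a new reading comes with each control period).
- manip.capture(name): name is "side" or "top"; returns a dict with "image" (480x640x3 uint8, red, green, blue), "depth" (480x640 float32, m along the optical axis (not along the pixel's ray), 0 where there is no reading), "fx", "fy", "cx", "cy" (pixels), "origin" and "attitude" of the camera in the world. Camera axes: x right, y up, looking along -z (the intrinsics and any distortion apply to the point x, -y, -z); pixel columns grow to the right and rows downward; lengths in m; the calibration is good to about 2 mm. A picture is of the moment at which its call begins.
- manip.close_job(): hands the job in, once; it reports no verdict.
The state is a dict: "time": time; "joint_pos": joint angles; "dq": joint speeds; "joint_efforts": joint torques, N m; "ee_pos": TCP position; "eef_rot": TCP orientation; "wrist_force": force on the tool from outside, world axes, zero at the start; "wrist_torque": the same for the moment, N m; "gripper_width": opening from 0.0 (shut) to 1.0 (fully open).
Only numpy, scipy, OpenCV 4.12 (cv2) and the standard library are available. Lean on these libraries where they do the work, as an engineer would, in place of code of your own. Each camera call takes 0.05 s, during which the arm holds its last target.

TASK

First free the carriage by turning the orange clamp knob anticlockwise until it is fully loose, then nest the stainless cups that are on the bench in the dark pot on the carriage, each smaller one inside the next larger, all standing upright on their floors. Next wind the handwheel clockwise until the carriage touches the yellow stop, and last turn the clamp knob clockwise again until it is hard tight. Leave the other things on the bench where they are.

Things in the scene. Friction and masses are not known exactly. Their poses are not given: they have to be found in the camera images.
- pot_floor (a point): centre of the inner floor of the receiving pot: a dark steel pot, inner diameter 138 mm, outer 146 mm, fixed on the sliding carriage (its open rim is 68 mm above this point, some 110 mm above the table). z up; this frame's +y is the way the carriage travels when wound in, towards the yellow stop block
- carriage (a joint): travel of the carriage along its rails in m: 0 = fully out, 0.100 = touching the yellow stop. Coupled to the handwheel: 8 mm per radian of wheel (about 50 mm a turn). It has friction and stays where it is left
- wheel (a joint): angle of the black handwheel in rad, upright axis, grows clockwise seen from above; range 0 to 12.5, two turns (12.5 = carriage at the stop). Wheel diameter about 105 mm; turning takes about 0.1 N m
- wheel_hub (a point): point on the axis of the handwheel (upright), 2 mm below the top of its hub boss (its boss tops out 101 mm above the table, the rim 97 mm). At wheel angle q the crank handle lies from here in the direction of this frame's own -x axis, 45 mm out (the frame turns with the wheel)
- crank_grip (a point): grip point of the red crank handle: an upright red cylinder, diameter 22 mm, 45 mm tall, that spins freely on its own pin on the wheel, 45 mm from the wheel's axis; the point is on its axis, 19 mm below its top, 26 mm above the wheel rim face it stands on, 124 mm above the table. Can be gripped from above at any yaw and led round the circle
- clamp (a joint): angle of the orange clamp knob in rad, grows clockwise seen from above: 0 = fully loose, 1.30 = hard tight against its end stop; it starts more or less tight; friction about 0.06 N m
- clamp_grip (a point): grip point of the orange clamp knob on its upright axis: a straight bar 49 mm long, 14 mm thick, 32 mm tall on a disc of 52 mm diameter; the point lies 7 mm below the bar's top, 69 mm above the table. The bar lies along this frame's own x axis (the frame turns with the knob), so grip across its y and turn at most 1.3 rad
- cup1: stainless cup, number 1 by size (1 largest), straight-walled: outer diameter 122 mm, inner 114 mm, 72 mm high to the rim, wall and floor 4 mm, about 280 g; origin at the centre of its underside, z up. One upright blue lifting tab on the rim at the cup's own -x side: 10 mm thick (radially), 26 mm wide, rising 40 mm above the rim, centred 59 mm from the cup's axis. None if this cup is absent
- tab1 (a point): grip point in the blue tab of cup 1, 94 mm above the cup's underside (22 mm above its rim), 59 mm from the cup's axis on its own -x side; grip the tab across its thickness (along the cup's x)
- cup2: stainless cup, number 2 by size (1 largest), straight-walled: outer diameter 98 mm, inner 90 mm, 72 mm high to the rim, wall and floor 4 mm, about 210 g; origin at the centre of its underside, z up. One upright blue lifting tab on the rim at the cup's own -x side: 10 mm thick (radially), 26 mm wide, rising 40 mm above the rim, centred 47 mm from the cup's axis. None if this cup is absent
- tab2 (a point): grip point in the blue tab of cup 2, 94 mm above the cup's underside (22 mm above its rim), 47 mm from the cup's axis on its own -x side; grip the tab across its thickness (along the cup's x)
- cup3: stainless cup, number 3 by size (1 largest), straight-walled: outer diameter 74 mm, inner 66 mm, 72 mm high to the rim, wall and floor 4 mm, about 150 g; origin at the centre of its underside, z up. One upright blue lifting tab on the rim at the cup's own -x side: 10 mm thick (radially), 26 mm wide, rising 40 mm above the rim, centred 35 mm from the cup's axis. None if this cup is absent
- tab3 (a point): grip point in the blue tab of cup 3, 94 mm above the cup's underside (22 mm above its rim), 35 mm from the cup's axis on its own -x side; grip the tab across its thickness (along the cup's x)
- cup4: stainless cup, number 4 by size (1 largest), straight-walled: outer diameter 50 mm, inner 42 mm, 72 mm high to the rim, wall and floor 4 mm, about 100 g; origin at the centre of its underside, z up. One upright blue lifting tab on the rim at the cup's own -x side: 10 mm thick (radially), 26 mm wide, rising 40 mm above the rim, centred 23 mm from the cup's axis. None if this cup is absent
- tab4 (a point): grip point in the blue tab of cup 4, 94 mm above the cup's underside (22 mm above its rim), 23 mm from the cup's axis on its own -x side; grip the tab across its thickness (along the cup's x)
- amber1: bystander, leave alone: amber reagent bottle, 66 mm across, 150 mm tall; origin at the centre of its underside
- oil: bystander, leave alone: green bottle, 60 mm across, 150 mm tall; origin at the centre of its underside
- jar: bystander, leave alone: small amber jar, 56 mm across, 70 mm tall, yellow lid; origin at the centre of its underside
- beaker: bystander, leave alone: glass beaker, 70 mm across, 85 mm tall, open; origin at the centre of its underside
- spatula: bystander, leave alone: spatula, 190 mm long, lying flat; origin near its middle, at the underside
- tipbox: bystander, leave alone: green box, 120 x 85 x 50 mm; origin at the centre of its underside
- can: bystander, leave alone: aluminium can, 68 mm across, 80 mm tall; origin at the centre of its underside

How it is judged:
On the way, in this order (a step that is already met when the one before it is completed fails the run):
1. the clamp knob is loose (value of joint clamp below 0.15 rad), for 0.2 s.
2. every cup present is nested in the pot, in size order (horizontal distance between cup1 and pot_floor below 0.011 m and z of cup1 in the frame of pot_floor between -0.003 and 0.004 m and angle between each of cup1, cup2, cup3, cup4's own z axis and vertical below 0.06 rad and horizontal distance between cup2 and pot_floor below 0.023 m and z of cup2 in the frame of pot_floor between -0.003 and 0.008 m and horizontal distance between cup2 and cup1 below 0.011 m and z of each of cup2, cup3, cup4 in the frame of cup1 above 0.002 m and horizontal distance between cup3 and pot_floor below 0.035 m and z of cup3 in the frame of pot_floor between -0.003 and 0.012 m and horizontal distance between cup3 and cup1 below 0.023 m and horizontal distance between cup3 and cup2 below 0.011 m and z of each of cup3, cup4 in the frame of cup2 above 0.002 m and horizontal distance between cup4 and pot_floor below 0.047 m and z of cup4 in the frame of pot_floor between -0.003 and 0.016 m and horizontal distance between cup4 and cup1 below 0.035 m and horizontal distance between cup4 and cup2 below 0.023 m and horizontal distance between cup4 and cup3 below 0.011 m and z of cup4 in the frame of cup3 above 0.002 m), for 0.3 s.
3. the carriage has been wound against the stop (value of joint carriage above 0.097 m), for 0.2 s.
4. the clamp knob is tight (value of joint clamp above 1.15 rad), for 0.2 s.
At the end, for the whole second after the job is handed in: Throughout the last second every cup present stands upright (within 0.06 rad) on its floor inside the pot and inside every larger cup present; the carriage is within 3 mm of the stop; the clamp knob is at 1.15 rad or more of its 1.30 (all of step 2 and value of joint carriage above 0.097 m and value of joint clamp above 1.15 rad); the robot touches nothing.
It fails at once if one of the other things on the bench is moved more than 30 mm (distance of any of amber1, oil, jar, beaker, spatula, tipbox, can from where it was at the start of the episode above 0.03 m).
It fails at once if one of the other things on the bench is tipped over (angle between any of amber1, oil, jar, beaker, tipbox, can's own z axis and vertical above 0.5 rad).
Of cup1, cup2, cup3, cup4 only 3 to 4 are there at a start; the rules pass over those that are not, and their reading is None.
At some moment in a run one of cup1, cup2, cup3, cup4 may be knocked a few centimetres aside while the robot is not near it.
It also fails if it takes over 200 s, if anything falls off the work surface, if the arm or the gripper's body presses on something with over 40 N, if the wrist force passes 120 N, or if a joint passes its speed limit or range.

## Working session

There is one attempt and no reset: what is moved stays moved. The work goes in short steps, Python scripts to look and compute and a shell command to move; the robot and the scene stay as the last step left them, time stands still between calls to the robot, and variables do not carry over. Pictures are saved under pics/ and viewed, and the job is handed in when it is done.

```bash
mkdir -p pics; python3 - <<'E'
from rig import manip
import cv2, numpy as np
print(manip.get_state())
for n in ("side","top"):
    c=manip.capture(n)
    cv2.imwrite(f"pics/{n}0.png",c["image"][:,:,::-1])
    print(n,c["fx"],c["fy"],c["cx"],c["cy"],c["origin"],c["attitude"],[k for k in c])
    print((c["depth"]>0).mean())
E
```

```text
{'time': 0.0, 'joint_pos': array([ 8.95718779e-01,  3.81187126e-01,  1.29828237e+00,  7.56325818e-06,
        1.46363047e+00, -2.15279633e-01]), 'dq': array([-0.00023912, -0.00010865, -0.00024609,  0.00036884,  0.00061783,
       -0.00155595]), 'joint_efforts': array([ 1.65534108e-03, -4.48466206e+01, -2.31281877e+01, -6.41871247e-05,
        4.73960827e-03, -5.82010898e-06]), 'ee_pos': array([0.24387423, 0.49264816, 0.24170926]), 'eef_rot': array([-1.54192165,  0.36113467, -0.36009678]), 'wrist_force': array([0.27446956, 0.05592732, 1.87877735]), 'wrist_torque': array([0.00838144, 0.03463046, 0.0044252 ]), 'gripper_width': 1.0019045393110495}
side 443.5847351519323 443.5847351519323 321.3808588987759 240.30042213908175 [ 0.29426705 -0.70452727  0.59414592] [ 1.00289047 -0.18345876 -0.36085135] ['image', 'depth', 'fx', 'fy', 'cx', 'cy', 'origin', 'attitude']
0.9960970052083333
top 461.85114552481264 461.85114552481264 316.05324446550196 246.2262144899958 [0.38172624 0.04299591 1.3163132 ] [ 0.11373929 -0.14433985 -1.5351308 ] ['image', 'depth', 'fx', 'fy', 'cx', 'cy', 'origin', 'attitude']
0.99599609375
```

View pics/top0.png

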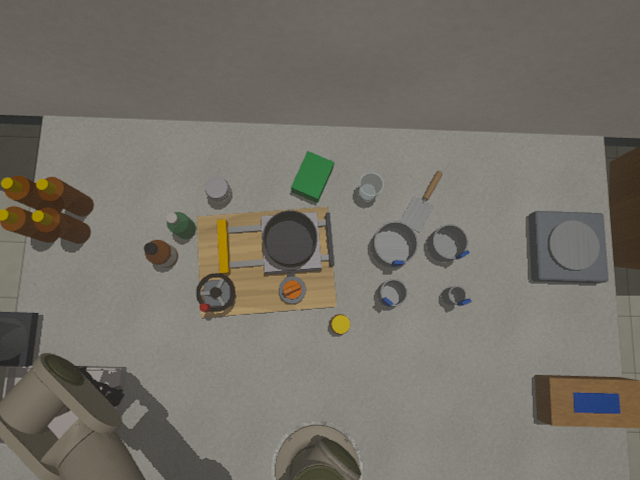

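View pics/side0.png

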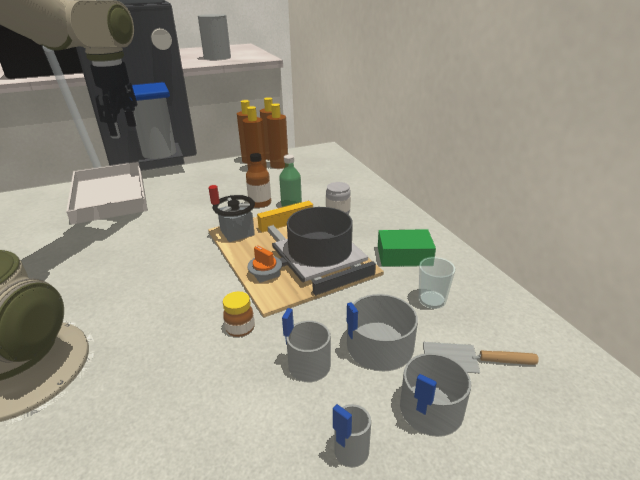

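```bash
cat > h.py <<'E'
from rig import manip
import cv2, numpy as np
from scipy.spatial.transform import Rotation as R
from scipy.optimize import least_squares
def cap(n):
    c=manip.capture(n); c["R"]=R.from_rotvec(c["attitude"]).as_matrix(); return c
def cloud(c):
    d=c["depth"].astype(float); v,u=np.mgrid[0:480,0:640]
    p=np.stack([(u-c["cx"])/c["fx"]*d,-(v-c["cy"])/c["fy"]*d,-d],-1)
    return p@c["R"].T+np.array(c["origin"])
def plane(c,uv,z):
    uv=np.atleast_2d(uv).astype(float)
    r=np.stack([(uv[:,0]-c["cx"])/c["fx"],-(uv[:,1]-c["cy"])/c["fy"],-np.ones(len(uv))],-1)@c["R"].T
    o=np.array(c["origin"]); return o+r*((z-o[2])/r[:,2])[:,None]
def hsv(c): return cv2.cvtColor(c["image"],cv2.COLOR_RGB2HSV)
def circ(P,r=None):
    P=P[:,:2]
    if r is None:
        f=lambda q:np.hypot(*(P-q[:2]).T)-q[2]; x0=[*P.mean(0),.05]
    else:
        f=lambda q:np.hypot(*(P-q[:2]).T)-r; x0=P.mean(0)
    return least_squares(f,x0,loss="soft_l1",f_scale=.002).x
E
python3 - <<'E'
from h import *
np.set_printoptions(precision=4,suppress=True)
for n in ("top","side"):
    c=cap(n); P=cloud(c); H=hsv(c); z=P[...,2]
    print(n)
    if n=="top": print("table z",[z[y,x].round(4) for x,y in ((450,370),(250,370),(500,180),(120,150),(370,420))])
    for name,m in (("blue",(H[...,0]>105)&(H[...,0]<128)&(H[...,1]>140)),("orange",(H[...,0]>5)&(H[...,0]<14)&(H[...,1]>200)&(H[...,2]>120)),("red",((H[...,0]<5)|(H[...,0]>175))&(H[...,1]>170))):
        k,l,s,ce=cv2.connectedComponentsWithStats(m.astype(np.uint8))
        for i in range(1,k):
            if s[i,4]<25: continue
            q=P[l==i]; q=q[(q[:,2]>.03)&(q[:,2]<.25)]
            if len(q)<10: continue
            t=q[q[:,2]>q[:,2].max()-.012]
            print(name,s[i],ce[i].round(1),"mean",q.mean(0),"z",q[:,2].min(),q[:,2].max(),"topmean",t.mean(0),len(t))
E
```

```text
top
table z [np.float64(-0.0051), np.float64(-0.0034), np.float64(-0.0024), np.float64(0.0005), np.float64(-0.003)]
blue [394 261   9   3  26] [398.2 262. ] mean [ 0.5481 -0.1957  0.1108] z 0.10449092219817913 0.1166645636437913 topmean [ 0.548  -0.1961  0.1111] 25
blue [574 393  46  20 854] [596.2 402.5] mean [ 0.2006 -0.7185  0.0818] z 0.07297707154746402 0.0890162332987312 topmean [ 0.2005 -0.7187  0.0819] 832
red [200 304   7   7  42] [203.2 306.9] mean [0.4139 0.3011 0.1434] z 0.13811716966955356 0.14905273630899196 topmean [0.4139 0.3011 0.1434] 42
side
blue [347 303  11  27 126] [353.1 314. ] mean [ 0.5472 -0.2052  0.1019] z 0.07351999454948965 0.11319685686472586 topmean [ 0.5472 -0.2016  0.1102] 77
blue [283 308   9  11  55] [287.  313.4] mean [ 0.444  -0.1713  0.1116] z 0.1091260025562592 0.11345437945502496 topmean [ 0.444  -0.1713  0.1116] 55
blue [415 374  21  33 375] [424.9 388.5] mean [ 0.5738 -0.3767  0.0974] z 0.06075100638793485 0.11326478419347802 topmean [ 0.5746 -0.376   0.1093] 180
blue [333 405  19  19 135] [342.5 412.5] mean [ 0.4492 -0.3773  0.1115] z 0.10142478287611817 0.11384436548241678 topmean [ 0.4491 -0.3773  0.1116] 132
orange [255 247  18   9  57] [264.  251.2] mean [0.4729 0.0767 0.0757] z 0.07351261637506545 0.07795419173246909 topmean [0.4729 0.0767 0.0757] 57
orange [253 260  18   9  73] [259.5 264.8] mean [0.4594 0.0736 0.046 ] z 0.043342052675779175 0.04853944929505949 topmean [0.4594 0.0736 0.046 ] 73
```

```bash
python3 - <<'E'
from h import *
c=cap("top"); 
a=c["image"][190:330,180:350,::-1]; b=c["image"][190:330,350:520,::-1]
cv2.imwrite("pics/topA.png",cv2.resize(a,None,fx=4,fy=4,interpolation=cv2.INTER_CUBIC))
cv2.imwrite("pics/topB.png",cv2.resize(b,None,fx=4,fy=4,interpolation=cv2.INTER_CUBIC))
P=cloud(c);np.save("P.npy",P)
z=P[190:330,350:520,2]; print(np.histogram(z,bins=np.arange(-.01,.13,.005)))
E
```

```text
(array([ 719, 9527, 9793, 1385,  153,  154,  121,  120,  116,  106,  109,
        134,  121,  126,  134,  231,  338,   59,   43,   28,   16,    5,
         17,   52,   91,   11,    0,    0]), array([-0.01 , -0.005,  0.   ,  0.005,  0.01 ,  0.015,  0.02 ,  0.025,
        0.03 ,  0.035,  0.04 ,  0.045,  0.05 ,  0.055,  0.06 ,  0.065,
        0.07 ,  0.075,  0.08 ,  0.085,  0.09 ,  0.095,  0.1  ,  0.105,
        0.11 ,  0.115,  0.12 ,  0.125,  0.13 ]))
```

View pics/topA.png

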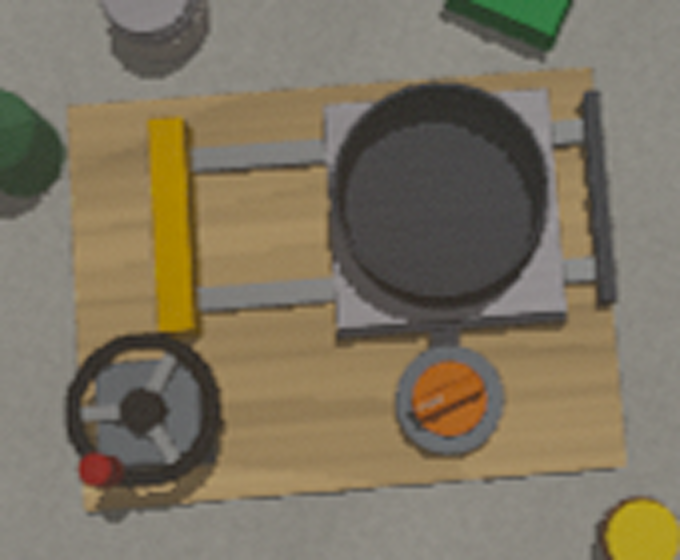

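View pics/topB.png

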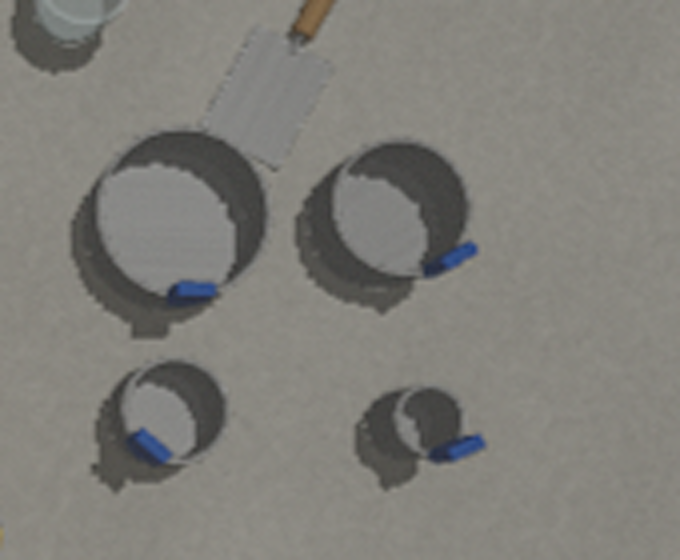

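```bash
cat >> h.py <<'E'
def cups(c,P):
    H=hsv(c); out={}
    m=(P[...,2]>.1)&(P[...,2]<.12)&(H[...,0]>100)&(H[...,0]<130)&(H[...,1]>110)
    return m
E
python3 - <<'E'
from h import *
np.set_printoptions(precision=4,suppress=True)
c=cap("top"); P=cloud(c); H=hsv(c); z=P[...,2]
cent={1:(391,243),2:(448,244),3:(391,293),4:(456,297)}; rad={1:.061,2:.049,3:.037,4:.025}
blue=(H[...,0]>100)&(H[...,0]<130)&(H[...,1]>110)
v,u=np.mgrid[0:480,0:640]
for i in cent:
    g=plane(c,cent[i],.072)[0]
    near=np.hypot(P[...,0]-g[0],P[...,1]-g[1])<rad[i]+.035
    m=near&(z>.066)&(z<.076)&~blue
    q=circ(P[m]); q2=circ(P[m],rad[i]-.002)
    # ray-based: mask of rim pixels -> plane
    pl=plane(c,np.stack([u[m],v[m]],-1),.072); q3=circ(pl,rad[i]-.002)
    t=near&blue&(z>.1); T=P[t].mean(0); tp=plane(c,np.stack([u[t],v[t]],-1),.112).mean(0)
    d=T[:2]-q2; print(i,m.sum(),"free",q,"fix",q2,"ray",q3,"tab",T,tp,t.sum(),"dist",np.hypot(*d),"ang",np.degrees(np.arctan2(d[1],d[0])),"rayang",np.degrees(np.arctan2(*(tp[:2]-q3)[::-1])), np.hypot(*(tp[:2]-q3)))
# pot
g=plane(c,(290,240),.11)[0]; near=np.hypot(P[...,0]-g[0],P[...,1]-g[1])<.09
m=near&(z>.1)&(z<.118); print("pot",m.sum(),circ(P[m]),circ(P[m],.071),P[m].mean(0)[2])
g=plane(c,(216,292),.097)[0]; near=np.hypot(P[...,0]-g[0],P[...,1]-g[1])<.065
m=near&(z>.09)&(z<.104); print("wheel",m.sum(),circ(P[m]),g)
m=near&(z>.135); print("crank",m.sum(),P[m].mean(0),"top circ",plane(c,np.stack([u[m],v[m]],-1),.143).mean(0))
g=plane(c,(292,290),.07)[0]; near=np.hypot(P[...,0]-g[0],P[...,1]-g[1])<.04
m=near&(z>.065)&(z<.085); print("bar",m.sum(),P[m].mean(0)); pp=P[m][:,:2]; w,V=np.linalg.eigh(np.cov(pp.T)); print(np.sqrt(w)*np.sqrt(12),np.degrees(np.arctan2(V[1,1],V[0,1])))
for n,uv in (("amber",(157,252)),("oil",(180,224)),("jar",(340,324)),("beaker",(371,187)),("can",(217,187)),("tipbox",(313,177))): print(n,P[uv[1],uv[0]])
E
```

```text
1 193 free [ 0.6064 -0.1976  0.0587] fix [ 0.6064 -0.1975] ray [ 0.6062 -0.1974] tab [ 0.5479 -0.1968  0.1117] [ 0.5478 -0.1967  0.112 ] 29 dist 0.05849523757255645 ang 179.26509622899434 rayang 179.3927598972108 0.05838161562164258
2 168 free [ 0.6155 -0.348   0.0469] fix [ 0.6155 -0.348 ] ray [ 0.6152 -0.3477] tab [ 0.5765 -0.372   0.1113] [ 0.5764 -0.3717  0.112 ] 27 dist 0.04572001031415263 ang -148.4103611789582 rayang -148.16175309113467 0.04561973599062698
3 111 free [ 0.4705 -0.1921  0.0347] fix [ 0.4704 -0.1921] ray [ 0.4704 -0.192 ] tab [ 0.444  -0.1684  0.1115] [ 0.4439 -0.1683  0.112 ] 33 dist 0.03555127767519551 ang 138.08388644464867 rayang 138.05485353984224 0.03554712185690591
4 76 free [ 0.4695 -0.3647  0.0229] fix [ 0.4695 -0.3647] ray [ 0.4693 -0.3645] tab [ 0.45   -0.373   0.1107] [ 0.4499 -0.3726  0.112 ] 32 dist 0.021162394873899173 ang -157.0308960529563 rayang -157.42972557447624 0.020971876737818033
pot 321 [0.6055 0.0921 0.0705] [0.6055 0.092 ] 0.10850496129943422
wheel 614 [0.4546 0.2812 0.0428] [0.4548 0.2807 0.097 ]
crank 62 [0.4132 0.2998 0.1426] top circ [0.4132 0.2997 0.143 ]
bar 99 [0.4713 0.0826 0.0754]
[0.0144 0.0495] 116.32230546864724
amber [0.5513 0.4335 0.1265]
oil [0.6301 0.3842 0.1124]
jar [ 0.3818 -0.0481  0.0739]
beaker [ 0.7826 -0.1359  0.0064]
can [0.7447 0.3003 0.0791]
tipbox [0.7925 0.036  0.0505]
```

```bash
cat >> h.py <<'E'
import sys
def go(x,y,z,jaw_deg,ori=None):
    """print shift/turn (row units) from the present pose to TCP x,y,z, pointing down, jaw axis at yaw jaw_deg (mod 180, nearest or flip)"""
    s=manip.get_state(); p=s["ee_pos"]; M=R.from_rotvec(s["eef_rot"]).as_matrix()
    yaw=np.degrees(np.arctan2(M[1,2],M[0,2])); q=s["joint_pos"]
    for k in (0,180):
        a=np.radians(jaw_deg+k); Z=np.array([np.cos(a),np.sin(a),0]); Y=np.array([0,0,-1.]); T=np.stack([np.cross(Y,Z),Y,Z],1)
        t=R.from_matrix(M.T@T).as_rotvec()
        d=np.degrees(np.arctan2(y,x)-q[0]); dy=(jaw_deg+k-yaw+180)%360-180
        print("jaw",jaw_deg+k,"shift",np.round(M.T@(np.array([x,y,z])-p),4),"turn",np.round(t/(np.pi/2),4),"deg",round(np.degrees(np.linalg.norm(t)),1),"q6 pred",round(q[5]+np.radians(d-dy),2))
def st():
    s=manip.get_state(); M=R.from_rotvec(s["eef_rot"]).as_matrix()
    print("t",round(s["time"],2),"p",s["ee_pos"].round(4),"yaw",round(np.degrees(np.arctan2(M[1,2],M[0,2])),2),"down",M[:,1].round(3),"q",s["joint_pos"].round(3),"F",s["wrist_force"].round(2),"T",s["wrist_torque"].round(3),"w",round(s["gripper_width"]*85,1))
E
python3 - <<'E'
from h import *
st(); go(.4713,.0826,.2,26.3)
E
```

```text
t 0.3 p [0.244  0.4928 0.2421] yaw 63.66 down [-0. -0. -1.] q [ 0.896  0.381  1.298  0.     1.464 -0.215] F [-0.25  0.1  -0.61] T [ 0.066 -0.012  0.031] w 85.0
jaw 26.3 shift [ 0.3857  0.0422 -0.2667] turn [3.000e-04 4.151e-01 0.000e+00] deg 37.4 q6 pred -0.29
jaw 206.3 shift [ 0.3857  0.0422 -0.2667] turn [ 0.0000e+00 -1.5849e+00 -4.0000e-04] deg 142.6 q6 pred -3.43
```

```bash
python3 -m pendant '[0.5,0.386,0.042,-0.267,0,0.415,0, 0.5,0.386,0.042,-0.267,0,0.415,0, 0.5,0.386,0.042,-0.267,0,0.415,0, 0.5,0.386,0.042,-0.267,0,0.415,0, 0.5,0.386,0.042,-0.267,0,0.415,0, 0.5,0.386,0.042,-0.267,0,0.415,0, 0.5,0.386,0.042,-0.267,0,0.415,0, 0.5,0.386,0.042,-0.267,0,0.415,0, 0.5,0.386,0.042,-0.267,0,0.415,0, 0.5,0.386,0.042,-0.267,0,0.415,0, 0.5,0.386,0.042,-0.267,0,0.415,0, 0.5,0.386,0.042,-0.267,0,0.415,0, 0.5,0.386,0.042,-0.267,0,0.415,0, 0.5,0.386,0.042,-0.267,0,0.415,0, 0.5,0.386,0.042,-0.267,0,0.415,0]' 30; python3 - <<'E'
from h import *
st(); go(.4713,.0826,.061,26.3)
c=cap("side"); cv2.imwrite("pics/s1.png",cv2.resize(c["image"][100:340,150:470,::-1],None,fx=2,fy=2))
E
```

```text
time: 1.8
ee_pos: [0.4712, 0.0831, 0.2005]
eef_rot: [-1.392, 0.863, -0.864]
wrist_force: [-0.3, 0.3, 0.2]
gripper_width: 0.502
t 1.8 p [0.4712 0.0831 0.2005] yaw 26.39 down [ 0.  0. -1.] q [-0.074  0.294  1.56   0.     1.287 -0.534] F [-0.31  0.25  0.19] T [-0.005  0.026  0.059] w 42.7
jaw 26.3 shift [ 5.000e-04  1.395e-01 -1.000e-04] turn [-0.0002  0.001   0.0001] deg 0.1 q6 pred -0.29
jaw 206.3 shift [ 5.000e-04  1.395e-01 -1.000e-04] turn [ 1.000e-04 -1.999e+00  3.000e-04] deg 179.9 q6 pred -3.43
```

View pics/s1.png

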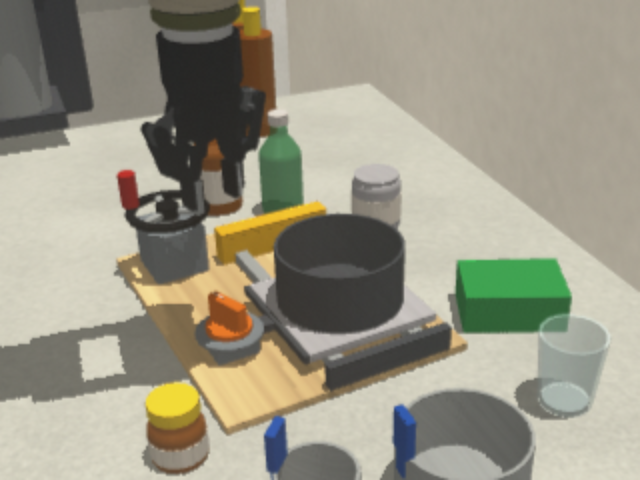

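```bash
python3 -m pendant '[0.5,0,0.03,0,0,0,0, 0.5,0,0.06,0,0,0,0, 0.5,0,0.09,0,0,0,0, 0.5,0,0.11,0,0,0,0, 0.5,0,0.125,0,0,0,0, 0.5,0,0.14,0,0,0,0, 0.5,0,0.14,0,0,0,0, 0.9,0,0.14,0,0,0,0, 0.9,0,0.14,0,0,0,0, 0.9,0,0.14,0,0,0,0, 0.9,0,0.14,0,0,0,0, 0.9,0,0.14,0,0,0,0, 0.9,0,0.14,0,0,0,0]' 40; python3 - <<'E'
from h import *
st()
c=cap("side"); cv2.imwrite("pics/s2.png",cv2.resize(c["image"][100:340,150:470,::-1],None,fx=2,fy=2))
E
```

```text
time: 3.15
ee_pos: [0.4727, 0.0827, 0.0614]
eef_rot: [-1.389, 0.862, -0.867]
wrist_force: [3.0, 3.2, 0.0]
gripper_width: 0.155
t 3.15 p [0.4727 0.0827 0.0614] yaw 26.3 down [ 0.004  0.001 -1.   ] q [-7.500e-02  4.860e-01  1.747e+00  1.000e-03  9.050e-01 -5.340e-01] F [3.   3.18 0.01] T [ 0.497 -0.365  0.018] w 13.2
```

View pics/s2.png

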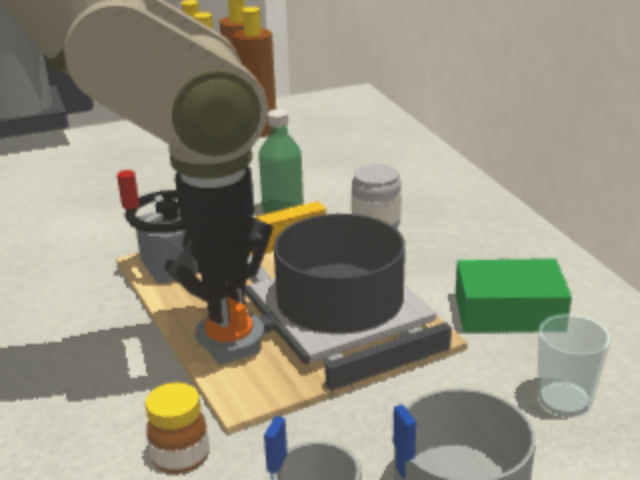

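```bash
python3 -m pendant '[0.9,0,0,0,0,-0.055,0, 0.9,0,0,0,0,-0.11,0, 0.9,0,0,0,0,-0.165,0, 0.9,0,0,0,0,-0.22,0, 0.9,0,0,0,0,-0.275,0, 0.9,0,0,0,0,-0.33,0, 0.9,0,0,0,0,-0.385,0, 0.9,0,0,0,0,-0.44,0, 0.9,0,0,0,0,-0.495,0, 0.9,0,0,0,0,-0.55,0, 0.9,0,0,0,0,-0.6,0, 0.9,0,0,0,0,-0.65,0, 0.9,0,0,0,0,-0.65,0]'; python3 - <<'E'
from h import *
st()
E
python3 -m pendant '[0.9,0,0,0,0,-0.03,0, 0.9,0,0,0,0,-0.06,0, 0.9,0,0,0,0,-0.06,0]'; python3 - <<'E'
from h import *
st()
E
```

```text
time: 4.5
ee_pos: [0.4728, 0.0827, 0.0614]
eef_rot: [-1.569, 0.066, -0.073]
wrist_force: [2.7, 3.7, -0.4]
gripper_width: 0.152
t 4.5 p [0.4728 0.0827 0.0614] yaw 84.93 down [ 0.004  0.001 -1.   ] q [-7.500e-02  4.860e-01  1.747e+00  1.000e-03  9.040e-01 -1.558e+00] F [ 2.74  3.71 -0.39] T [ 0.455 -0.577  0.072] w 13.0
time: 4.8
ee_pos: [0.4728, 0.0827, 0.0614]
eef_rot: [-1.57, -0.007, 0.001]
wrist_force: [4.6, 3.6, -1.0]
gripper_width: 0.156
t 4.8 p [0.4728 0.0827 0.0614] yaw 90.28 down [ 0.004  0.001 -1.   ] q [-7.500e-02  4.870e-01  1.747e+00  1.000e-03  9.040e-01 -1.651e+00] F [ 4.63  3.6  -1.01] T [ 0.534 -0.533  0.05 ] w 13.3
```

```bash
for i in 1; do python3 -m pendant '[0.9,0,0,0,0,-0.02,0, 0.9,0,0,0,0,-0.04,0, 0.9,0,0,0,0,-0.04,0]'; python3 - <<'E'
from h import *
st()
E
python3 -m pendant '[0.9,0,0,0,0,-0.02,0, 0.9,0,0,0,0,-0.04,0, 0.9,0,0,0,0,-0.04,0]'; python3 - <<'E'
from h import *
st()
E
done
```

```text
time: 5.1
ee_pos: [0.4728, 0.0827, 0.0614]
eef_rot: [-1.57, -0.056, 0.05]
wrist_force: [4.0, 3.5, -0.7]
gripper_width: 0.153
t 5.1 p [0.4728 0.0827 0.0614] yaw 93.85 down [ 0.004  0.001 -1.   ] q [-7.500e-02  4.870e-01  1.747e+00  1.000e-03  9.040e-01 -1.713e+00] F [ 3.99  3.52 -0.73] T [ 0.532 -0.605  0.057] w 13.0
time: 5.4
ee_pos: [0.4729, 0.0827, 0.0614]
eef_rot: [-1.568, -0.104, 0.097]
wrist_force: [4.3, 3.6, 0.6]
gripper_width: 0.154
t 5.4 p [0.4729 0.0827 0.0614] yaw 97.33 down [ 0.004  0.001 -1.   ] q [-0.075  0.487  1.747  0.002  0.904 -1.775] F [4.25 3.62 0.61] T [ 0.585 -0.671 -0.695] w 13.1
```

```bash
python3 -m pendant '[0.5,0,0,0,0,0,0, 0.5,0,0,0,0,0,0, 0.5,0,-0.01,0,0,0,0, 0.5,0,-0.05,0,0,0,0, 0.5,0,-0.10,0,0,0,0, 0.5,0,-0.14,0,0,0,0, 0.5,0,-0.14,0,0,0,0]'
cat >> h.py <<'E'
cent={1:(391,243),2:(448,244),3:(391,293),4:(456,297)}; rad={1:.061,2:.049,3:.037,4:.025}
def cup(i,c=None,guess=None,z0=0):
    c=c or cap("top"); P=cloud(c); H=hsv(c); z=P[...,2]-z0
    blue=(H[...,0]>100)&(H[...,0]<130)&(H[...,1]>110)
    g=plane(c,cent[i],.072)[0][:2] if guess is None else np.array(guess)
    for k in range(3):
        near=np.hypot(P[...,0]-g[0],P[...,1]-g[1])<rad[i]+.012
        m=near&(z>.066)&(z<.077)&~blue
        g=circ(P[m],rad[i]-.002)
    free=circ(P[m])
    t=(np.hypot(P[...,0]-g[0],P[...,1]-g[1])<rad[i]+.02)&blue&(z>.1)&(z<.125); T=P[t].mean(0)
    d=T[:2]-g; a=np.degrees(np.arctan2(d[1],d[0])); r=rad[i]-.002
    print("cup",i,"n",m.sum(),t.sum(),"c",g.round(4),"rfree",free[2].round(4),"tab",T.round(4),"dist",np.hypot(*d).round(4),"ang",a.round(1),"tabpred",(g+r*d/np.hypot(*d)).round(4))
    return g,T,a
E
python3 - <<'E'
from h import *
st(); c=cap("top"); cv2.imwrite("pics/t2.png",c["image"][:,:,::-1])
for i in cent:
  try: cup(i,c)
  except Exception as e: print(i,e)
E
```

```text
time: 6.1
ee_pos: [0.4732, 0.0822, 0.206]
eef_rot: [-1.57, -0.11, 0.093]
wrist_force: [0.0, -0.1, -0.6]
gripper_width: 0.502
t 6.1 p [0.4732 0.0822 0.206 ] yaw 97.42 down [ 0.011 -0.001 -1.   ] q [-0.075  0.288  1.552 -0.     1.291 -1.775] F [ 0.01 -0.12 -0.62] T [-0.038 -0.04   0.103] w 42.7
cup 1 n 205 30 c [ 0.6064 -0.1974] rfree 0.0587 tab [ 0.548  -0.1967  0.1108] dist 0.0584 ang 179.3 tabpred [ 0.5474 -0.1967]
cup 2 n 171 26 c [ 0.6155 -0.3481] rfree 0.0468 tab [ 0.5768 -0.3722  0.1111] dist 0.0455 ang -148.1 tabpred [ 0.5756 -0.3729]
cup 3 n 118 33 c [ 0.4704 -0.192 ] rfree 0.0347 tab [ 0.4441 -0.1683  0.1112] dist 0.0354 ang 138.1 tabpred [ 0.4444 -0.1686]
cup 4 n 77 29 c [ 0.4693 -0.3648] rfree 0.0227 tab [ 0.4502 -0.3737  0.1111] dist 0.0211 ang -154.9 tabpred [ 0.4484 -0.3745]
```

View pics/t2.png

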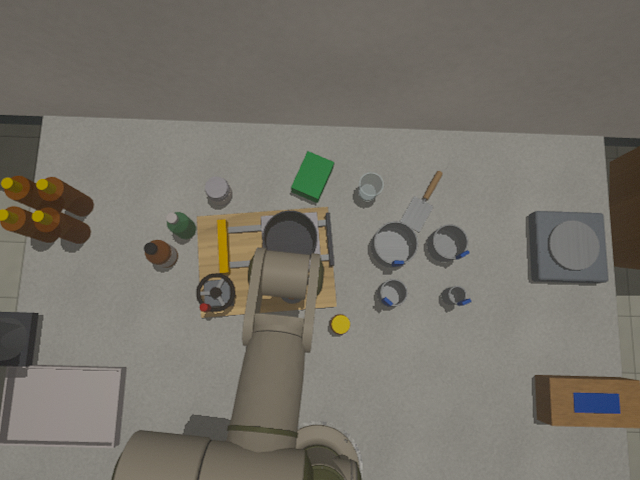

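```bash
python3 - <<'E'
from h import *
go(.549,-.1967,.23,-.7)
E
```

```text
jaw -0.7 shift [ 0.0404 -0.0263 -0.2865] turn [-0.0024  1.0901  0.0034] deg 98.1 q6 pred -0.33
jaw 179.3 shift [ 0.0404 -0.0263 -0.2865] turn [ 0.0033 -0.9099  0.0023] deg 81.9 q6 pred -3.47
```

```bash
python3 -m pendant '[0.5,0.04,-0.026,-0.286,0,0.99,0.003, 0.5,0.04,-0.026,-0.286,0,0.99,0.003, 0.5,0.04,-0.026,-0.286,0,0.99,0.003, 0.5,0.04,-0.026,-0.286,0,0.99,0.003, 0.5,0.04,-0.026,-0.286,0,0.99,0.003, 0.5,0.04,-0.026,-0.286,0,0.99,0.003, 0.5,0.04,-0.026,-0.286,0,0.99,0.003, 0.5,0.04,-0.026,-0.286,0,0.99,0.003, 0.5,0.04,-0.026,-0.286,0,0.99,0.003, 0.5,0.04,-0.026,-0.286,0,0.99,0.003, 0.5,0.04,-0.026,-0.286,0,0.99,0.003, 0.5,0.04,-0.026,-0.286,0,0.99,0.003, 0.5,0.04,-0.026,-0.286,0,0.99,0.003, 0.5,0.04,-0.026,-0.286,0,0.99,0.003]'; python3 - <<'E'
from h import *
st();go(.549,-.1967,.09,-.7)
E
```

```text
time: 7.55
ee_pos: [0.5479, -0.1961, 0.2259]
eef_rot: [-1.275, 1.105, -1.097]
wrist_force: [-0.4, 0.1, -0.0]
gripper_width: 0.507
t 7.55 p [ 0.5479 -0.1961  0.2259] yaw 8.38 down [-0.004  0.003 -1.   ] q [-0.547  0.451  1.231  0.     1.465 -0.693] F [-0.43  0.1  -0.02] T [ 0.003 -0.04   0.03 ] w 43.1
jaw -0.7 shift [0.0013 0.1359 0.0015] turn [ 0.0025  0.1008 -0.0021] deg 9.1 q6 pred -0.33
jaw 179.3 shift [0.0013 0.1359 0.0015] turn [-0.0031 -1.8992 -0.0037] deg 170.9 q6 pred -3.47
```

```bash
python3 -m pendant '[0.5,0.001,0.01,0.001,0.002,0.06,-0.002, 0.5,0.001,0.03,0.001,0.002,0.101,-0.002, 0.5,0.001,0.06,0.001,0.002,0.101,-0.002, 0.5,0.001,0.09,0.001,0.002,0.101,-0.002, 0.5,0.001,0.115,0.001,0.002,0.101,-0.002, 0.5,0.001,0.136,0.001,0.002,0.101,-0.002, 0.5,0.001,0.136,0.001,0.002,0.101,-0.002, 0.95,0.001,0.136,0.001,0.002,0.101,-0.002, 0.95,0.001,0.136,0.001,0.002,0.101,-0.002, 0.95,0.001,0.136,0.001,0.002,0.101,-0.002, 0.95,0.001,0.136,0.001,0.002,0.101,-0.002, 0.95,0.001,0.136,0.001,0.002,0.101,-0.002]' 70; python3 - <<'E'
from h import *
st()
c=cap("side"); cv2.imwrite("pics/s3.png",cv2.resize(c["image"][200:440,250:570,::-1],None,fx=2,fy=2))
cup(1)
E
```

```text
time: 8.75
ee_pos: [0.5492, -0.1969, 0.0918]
eef_rot: [-1.202, 1.217, -1.221]
wrist_force: [-0.0, -0.4, 6.8]
gripper_width: 0.105
t 8.75 p [ 0.5492 -0.1969  0.0918] yaw -0.77 down [ 0.002 -0.002 -1.   ] q [-0.547  0.582  1.42  -0.     1.136 -0.533] F [-0.02 -0.37  6.8 ] T [ 0.093  0.22  -0.028] w 9.0
cup 1 n 80 0 c [ 0.6067 -0.1986] rfree 0.0591 tab [nan nan nan] dist nan ang nan tabpred [nan nan]h.py:50: RuntimeWarning: Mean of empty slice.
  t=(np.hypot(P[...,0]-g[0],P[...,1]-g[1])<rad[i]+.02)&blue&(z>.1)&(z<.125); T=P[t].mean(0)
  ret = um.true_divide(
```

View pics/s3.png

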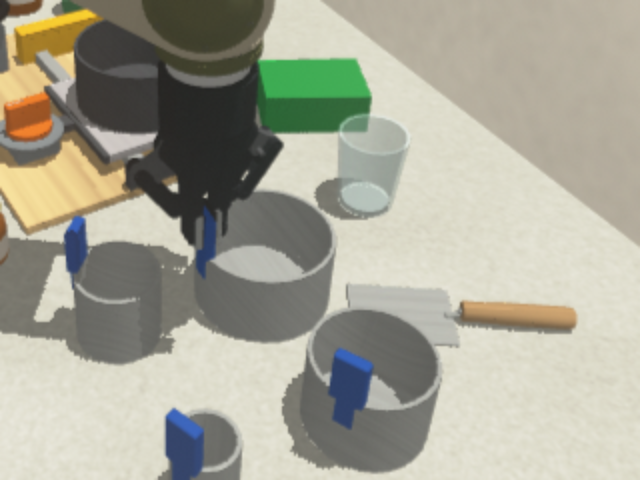

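```bash
python3 -m pendant '[0.95,0,-0.01,0,0,0,0, 0.95,0,-0.03,0,0,0,0, 0.95,0,-0.06,0,0,0,0, 0.95,0,-0.09,0,0,0,0, 0.95,0,-0.12,0,0,0,0, 0.95,0,-0.15,0,0,0,0, 0.95,0,-0.15,0,0,0,0]'; python3 - <<'E'
from h import *
st();go(.548,.0927,.24,-.7);go(.548,.0927,.134,-.7)
c=cap("side"); cv2.imwrite("pics/s4.png",cv2.resize(c["image"][200:440,250:570,::-1],None,fx=2,fy=2))
E
```

```text
time: 9.55
ee_pos: [0.5496, -0.1971, 0.245]
eef_rot: [-1.201, 1.212, -1.226]
wrist_force: [-0.0, 0.8, -2.1]
gripper_width: 0.106
t 9.55 p [ 0.5496 -0.1971  0.245 ] yaw -0.77 down [ 0.007 -0.005 -1.   ] q [-0.547  0.436  1.2   -0.     1.498 -0.533] F [-0.01  0.76 -2.1 ] T [0.008 0.108 0.021] w 9.0
jaw -0.7 shift [-0.2897  0.0037 -0.0056] turn [-0.0044 -0.0008  0.0028] deg 0.5 q6 pred 0.18
jaw 179.3 shift [-0.2897  0.0037 -0.0056] turn [-0.0045  1.9992 -0.0069] deg 179.9 q6 pred 3.32
jaw -0.7 shift [-0.2902  0.1097 -0.0063] turn [-0.0044 -0.0008  0.0028] deg 0.5 q6 pred 0.18
jaw 179.3 shift [-0.2902  0.1097 -0.0063] turn [-0.0045  1.9992 -0.0069] deg 179.9 q6 pred 3.32
```

View pics/s4.png

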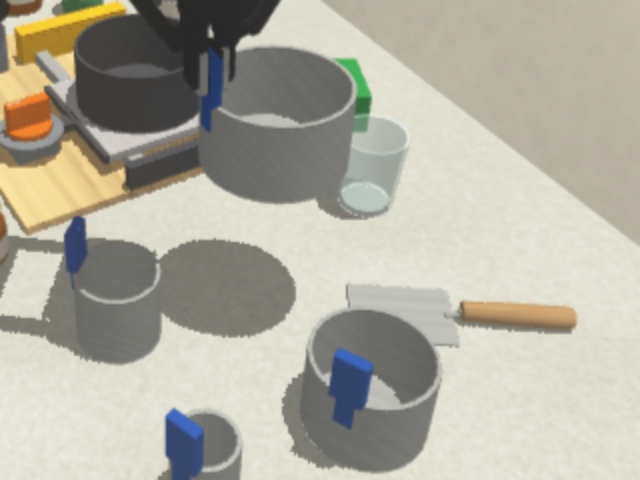

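```bash
python3 -m pendant '[0.95,-0.03,0.0,-0.0006,0,0,0, 0.95,-0.07,0,-0.0014,-0.002,0,0.001, 0.95,-0.11,0,-0.002,-0.004,0,0.002, 0.95,-0.15,0,-0.003,-0.004,0,0.003, 0.95,-0.19,0,-0.004,-0.004,0,0.003, 0.95,-0.22,0,-0.005,-0.004,0,0.003, 0.95,-0.25,0,-0.006,-0.004,0,0.003, 0.95,-0.275,0,-0.006,-0.004,0,0.003, 0.95,-0.29,0,-0.006,-0.004,0,0.003, 0.95,-0.29,0,-0.006,-0.004,0,0.003, 0.95,-0.29,0,-0.006,-0.004,0,0.003]'; python3 - <<'E'
from h import *
st();go(.548,.0927,.134,-.7)
E
```

```text
time: 10.7
ee_pos: [0.5465, 0.093, 0.2396]
eef_rot: [-1.205, 1.227, -1.213]
wrist_force: [0.4, -0.0, -1.1]
gripper_width: 0.106
t 10.7 p [0.5465 0.093  0.2396] yaw -0.78 down [-0.008  0.004 -1.   ] q [-0.047  0.393  1.285  0.004  1.471 -0.033] F [ 0.41 -0.01 -1.11] T [-0.039  0.064 -0.011] w 9.0
jaw -0.7 shift [0.0007 0.1056 0.0023] turn [ 0.0048 -0.0009 -0.0025] deg 0.5 q6 pred 0.18
jaw 179.3 shift [0.0007 0.1056 0.0023] turn [0.004  1.9991 0.0076] deg 179.9 q6 pred 3.32
```

```bash
python3 -m pendant '[0.95,0,0.02,0.001,0.004,0,-0.003, 0.95,0,0.05,0.001,0.004,0,-0.003, 0.95,0,0.075,0.001,0.004,0,-0.003, 0.95,0,0.09,0.001,0.004,0,-0.003, 0.95,0,0.1,0.001,0.004,0,-0.003, 0.95,0,0.104,0.001,0.004,0,-0.003, 0.95,0,0.104,0.001,0.004,0,-0.003]'; python3 - <<'E'
from h import *
st();go(.548,.0927,.134,-.7)
c=cap("side"); cv2.imwrite("pics/s5.png",cv2.resize(c["image"][100:340,150:470,::-1],None,fx=2,fy=2))
E
```

```text
time: 11.4
ee_pos: [0.5471, 0.0934, 0.1362]
eef_rot: [-1.203, 1.22, -1.22]
wrist_force: [0.1, -0.6, -1.4]
gripper_width: 0.1
t 11.4 p [0.5471 0.0934 0.1362] yaw -0.82 down [-0. -0. -1.] q [-0.044  0.488  1.449 -0.     1.205 -0.03 ] F [ 0.06 -0.59 -1.41] T [ 0.013  0.121 -0.056] w 8.5
jaw -0.7 shift [0.0007 0.0022 0.0009] turn [ 0.0002 -0.0013  0.0003] deg 0.1 q6 pred 0.18
jaw 179.3 shift [0.0007 0.0022 0.0009] turn [-4.0000e-04  1.9987e+00  2.0000e-04] deg 179.9 q6 pred 3.32
```

View pics/s5.png

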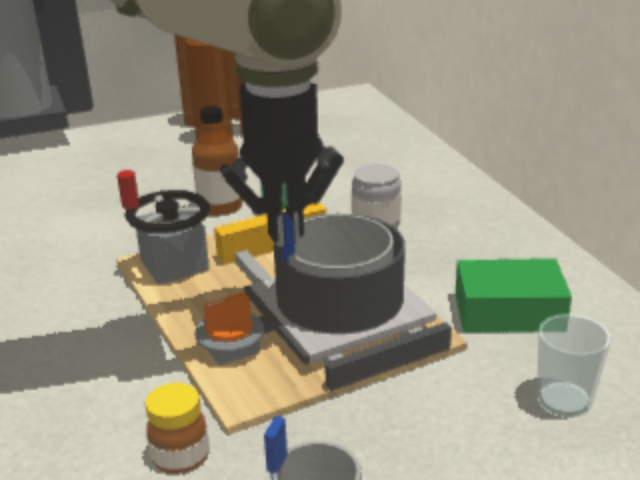

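```bash
python3 -m pendant '[0.95,0,0.002,0.0005,0,0,0, 0.95,0,0.003,0.0005,0,0,0]'; python3 -m pendant '[0.6,0,0,0,0,0,0, 0.6,0,0,0,0,0,0, 0.6,0,-0.01,0,0,0,0, 0.6,0,-0.04,0,0,0,0, 0.6,0,-0.08,0,0,0,0, 0.6,0,-0.12,0,0,0,0, 0.6,0,-0.12,0,0,0,0]'; python3 - <<'E'
from h import *
st(); go(.5772,-.3725,.25,31.8)
E
```

```text
time: 11.65
ee_pos: [0.5478, 0.0939, 0.1337]
eef_rot: [-1.202, 1.218, -1.22]
wrist_force: [-3.4, 0.3, 13.0]
gripper_width: 0.106
time: 12.35
ee_pos: [0.5492, 0.094, 0.2596]
eef_rot: [-1.195, 1.21, -1.225]
wrist_force: [-0.1, -0.1, 0.3]
gripper_width: 0.396
t 12.35 p [0.5492 0.094  0.2596] yaw -0.77 down [ 0.011 -0.001 -1.   ] q [-0.043  0.377  1.253 -0.     1.501 -0.029] F [-0.06 -0.06  0.32] T [-0.011 -0.019  0.008] w 33.6
jaw 31.8 shift [0.466  0.0103 0.0342] turn [-0.007  -0.3619  0.0025] deg 32.6 q6 pred -1.13
jaw 211.8 shift [0.466  0.0103 0.0342] turn [-0.0033  1.638  -0.0092] deg 147.4 q6 pred 2.01
```

```bash
python3 -m pendant '[0.5,0.466,0.01,0.03,0,-0.362,0, 0.5,0.466,0.01,0.03,0,-0.362,0, 0.5,0.466,0.01,0.03,0,-0.362,0, 0.5,0.466,0.01,0.03,0,-0.362,0, 0.5,0.466,0.01,0.03,0,-0.362,0, 0.5,0.466,0.01,0.03,0,-0.362,0, 0.5,0.466,0.01,0.03,0,-0.362,0, 0.5,0.466,0.01,0.03,0,-0.362,0, 0.5,0.466,0.01,0.03,0,-0.362,0, 0.5,0.466,0.01,0.03,0,-0.362,0, 0.5,0.466,0.01,0.03,0,-0.362,0, 0.5,0.466,0.01,0.03,0,-0.362,0, 0.5,0.466,0.01,0.03,0,-0.362,0, 0.5,0.466,0.01,0.03,0,-0.362,0]'; python3 - <<'E'
from h import *
st(); c=cap("top"); cv2.imwrite("pics/t3.png",c["image"][150:330,180:500,::-1].repeat(2,0).repeat(2,1))
for i in (2,3,4):
  try: cup(i,c)
  except Exception as e: print(i,e)
cup(1,c,guess=(.6055,.092),z0=.042)
c2=cap("side"); cv2.imwrite("pics/s6.png",c2["image"][:,:,::-1])
go(.577,-.3725,.09,31.8)
E
```

```text
time: 13.75
ee_pos: [0.5714, -0.3711, 0.244]
eef_rot: [-1.423, 0.79, -0.791]
wrist_force: [-0.5, -0.5, 0.3]
gripper_width: 0.498
t 13.75 p [ 0.5714 -0.3711  0.244 ] yaw 31.88 down [ 0.    -0.001 -1.   ] q [-0.749  0.623  0.871 -0.     1.647 -1.306] F [-0.5  -0.47  0.34] T [ 0.023  0.003 -0.027] w 42.4
cup 2 n 156 0 c [ 0.6154 -0.348 ] rfree 0.0467 tab [nan nan nan] dist nan ang nan tabpred [nan nan]
cup 3 n 101 1 c [ 0.4706 -0.192 ] rfree 0.0346 tab [ 0.4472 -0.1716  0.1123] dist 0.031 ang 138.9 tabpred [ 0.4442 -0.169 ]
4 Initial guess is outside of provided bounds
cup 1 n 403 35 c [0.6045 0.092 ] rfree 0.0635 tab [0.5468 0.0938 0.1536] dist 0.0577 ang 178.2 tabpred [0.5455 0.0939]
jaw 31.8 shift [0.0037 0.1539 0.0042] turn [0.0001 0.0007 0.0005] deg 0.1 q6 pred -1.13
jaw 211.8 shift [0.0037 0.1539 0.0042] turn [ 8.0000e-04 -1.9993e+00 -1.0000e-04] deg 179.9 q6 pred -4.27h.py:50: RuntimeWarning: Mean of empty slice.
  t=(np.hypot(P[...,0]-g[0],P[...,1]-g[1])<rad[i]+.02)&blue&(z>.1)&(z<.125); T=P[t].mean(0)
  ret = um.true_divide(
h.py:21: RuntimeWarning: Mean of empty slice.
  f=lambda q:np.hypot(*(P-q[:2]).T)-r; x0=P.mean(0)
```

View pics/t3.png

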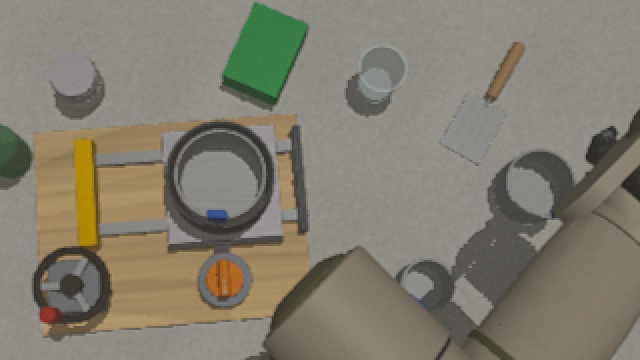

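View pics/s6.png

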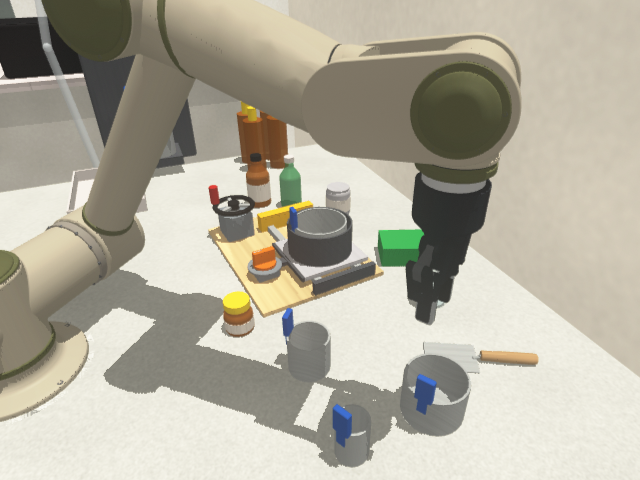

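```bash
python3 -m pendant '[0.5,0.004,0.02,0.004,0,0,0, 0.5,0.004,0.06,0.004,0,0,0, 0.5,0.004,0.1,0.004,0,0,0, 0.5,0.004,0.13,0.004,0,0,0, 0.5,0.004,0.152,0.004,0,0,0, 0.5,0.004,0.152,0.004,0,0,0, 0.95,0.004,0.152,0.004,0,0,0, 0.95,0.004,0.152,0.004,0,0,0, 0.95,0.004,0.152,0.004,0,0,0, 0.95,0.004,0.152,0.004,0,0,0, 0.95,0.004,0.152,0.004,0,0,0]'; python3 - <<'E'
from h import *
st(); c=cap("side"); cv2.imwrite("pics/s7.png",cv2.resize(c["image"][200:480,250:570,::-1],None,fx=2,fy=2))
E
```

```text
time: 14.95
ee_pos: [0.5772, -0.3741, 0.0934]
eef_rot: [-1.423, 0.789, -0.794]
wrist_force: [-1.0, 1.7, 6.7]
gripper_width: 0.109
t 14.95 p [ 0.5772 -0.3741  0.0934] yaw 31.81 down [ 0.002 -0.002 -1.   ] q [-0.747  0.741  1.08  -0.     1.318 -1.302] F [-1.02  1.66  6.74] T [0.16  0.032 0.013] w 9.3
```

View pics/s7.png

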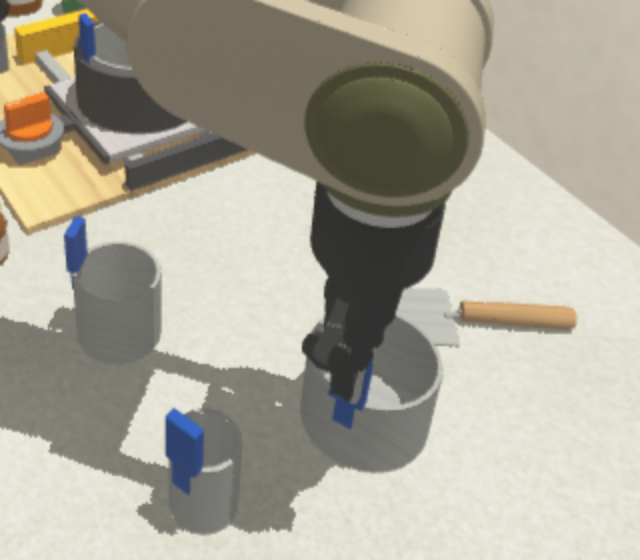

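```bash
python3 -m pendant '[0.95,0,-0.01,0,0,0,0, 0.95,0,-0.04,0,0,0,0, 0.95,0,-0.08,0,0,0,0, 0.95,0,-0.12,0,0,0,0, 0.95,0,-0.16,0,0,0,0, 0.95,0,-0.19,0,0,0,0, 0.95,0,-0.19,0,0,0,0, 0.95,0,-0.19,0,0,0,0]'; python3 - <<'E'
from h import *
st(); go(.6068,.0458,.27,90)
c=cap("side"); cv2.imwrite("pics/s8.png",c["image"][:,:,::-1])
E
```

```text
time: 15.8
ee_pos: [0.5764, -0.3735, 0.281]
eef_rot: [-1.422, 0.792, -0.791]
wrist_force: [0.9, 0.3, -3.4]
gripper_width: 0.104
t 15.8 p [ 0.5764 -0.3735  0.281 ] yaw 31.8 down [-0.001 -0.    -1.   ] q [-0.747  0.623  0.769 -0.     1.75  -1.302] F [ 0.89  0.3  -3.37] T [-0.031  0.071 -0.028] w 8.8
jaw 90 shift [-0.3404  0.0109  0.2468] turn [ 2.000e-04 -6.467e-01 -3.000e-04] deg 58.2 q6 pred -1.5
jaw 270 shift [-0.3404  0.0109  0.2468] turn [3.0000e-04 1.3533e+00 3.0000e-04] deg 121.8 q6 pred 1.65
```

View pics/s8.png

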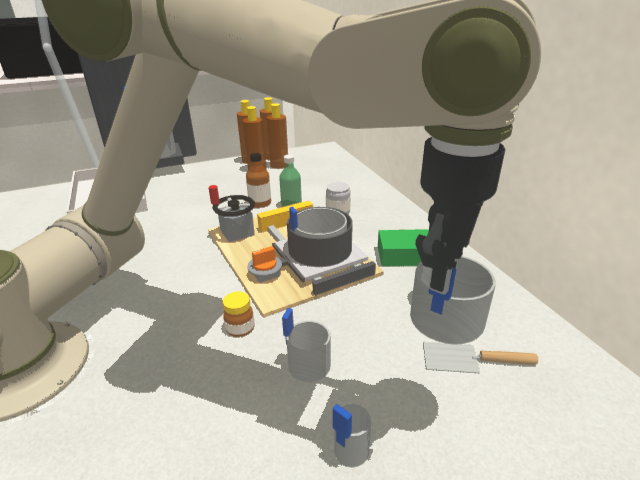

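```bash
python3 -m pendant '[0.95,-0.025,0.001,0.018,0,-0.05,0, 0.95,-0.05,0.002,0.036,0,-0.1,0, 0.95,-0.075,0.003,0.054,0,-0.15,0, 0.95,-0.1,0.004,0.073,0,-0.2,0, 0.95,-0.125,0.005,0.091,0,-0.25,0, 0.95,-0.15,0.006,0.109,0,-0.3,0, 0.95,-0.175,0.007,0.127,0,-0.35,0, 0.95,-0.2,0.008,0.145,0,-0.4,0, 0.95,-0.225,0.009,0.163,0,-0.45,0, 0.95,-0.25,0.01,0.181,0,-0.5,0, 0.95,-0.275,0.01,0.199,0,-0.55,0, 0.95,-0.3,0.011,0.217,0,-0.6,0, 0.95,-0.32,0.011,0.232,0,-0.63,0, 0.95,-0.34,0.011,0.247,0,-0.647,0, 0.95,-0.34,0.011,0.247,0,-0.647,0, 0.95,-0.34,0.011,0.247,0,-0.647,0]'; python3 - <<'E'
from h import *
st(); go(.6068,.0458,.1394,90)
c=cap("top"); cv2.imwrite("pics/t4.png",cv2.resize(c["image"][170:330,180:420,::-1],None,fx=3,fy=3))
E
```

```text
time: 17.45
ee_pos: [0.607, 0.0456, 0.2686]
eef_rot: [-1.571, 0.002, 0.003]
wrist_force: [-0.3, -0.6, -2.8]
gripper_width: 0.101
t 17.45 p [0.607  0.0456 0.2686] yaw 90.05 down [-0.003 -0.    -1.   ] q [-1.190e-01  4.730e-01  1.070e+00 -1.000e-03  1.602e+00 -1.691e+00] F [-0.27 -0.6  -2.82] T [-0.18  -0.004 -0.034] w 8.6
jaw 90 shift [0.0002 0.1292 0.0003] turn [ 0.0003  0.0006 -0.0019] deg 0.2 q6 pred -1.5
jaw 270 shift [0.0002 0.1292 0.0003] turn [-3.0000e-03 -1.9994e+00 -4.0000e-04] deg 179.9 q6 pred -4.64
```

View pics/t4.png

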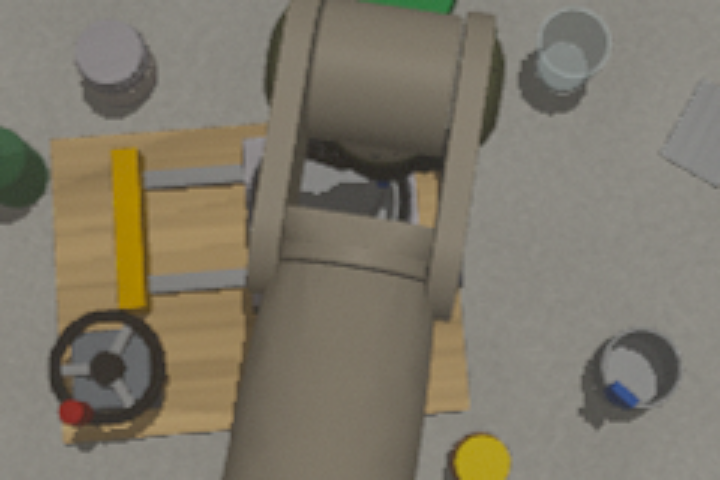

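Descend into cup 1.

```bash
python3 -m pendant '[0.95,0,0.03,0,0,0,0, 0.95,0,0.06,0,0,0,0, 0.95,0,0.085,0,0,0,0, 0.95,0,0.105,0,0,0,0, 0.95,0,0.12,0,0,0,0, 0.95,0,0.127,0,0,0,0, 0.95,0,0.127,0,0,0,0]'; python3 - <<'E'
from h import *
st()
c=cap("side"); cv2.imwrite("pics/s9.png",cv2.resize(c["image"][140:300,200:440,::-1],None,fx=3,fy=3))
E
```

```text
time: 18.2
ee_pos: [0.607, 0.0446, 0.1423]
eef_rot: [-1.571, 0.002, 0.001]
wrist_force: [-1.4, 0.4, -1.0]
gripper_width: 0.098
t 18.2 p [0.607  0.0446 0.1423] yaw 89.96 down [-0.002 -0.    -1.   ] q [-0.121  0.566  1.28  -0.     1.297 -1.691] F [-1.36  0.43 -1.01] T [-0.146 -0.044  0.039] w 8.4
```

View pics/s9.png

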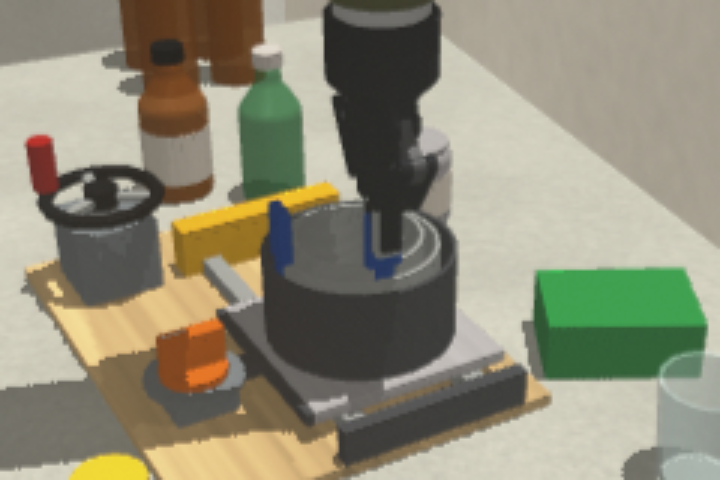

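```bash
python3 -m pendant '[0.95,0,0.002,0,0,0,0, 0.95,0,0.004,0,0,0,0, 0.95,0,0.004,0,0,0,0]'; python3 -m pendant '[0.65,0,0,0,0,0,0, 0.65,0,0,0,0,0,0, 0.65,0,-0.01,0,0,0,0, 0.65,0,-0.04,0,0,0,0, 0.65,0,-0.08,0,0,0,0, 0.65,0,-0.12,0,0,0,0, 0.65,0,-0.12,0,0,0,0]'; python3 - <<'E'
from h import *
st(); go(.4460,-.1688,.26,-42)
E
```

```text
time: 18.55
ee_pos: [0.6077, 0.0452, 0.1397]
eef_rot: [-1.571, -0.001, -0.001]
wrist_force: [-0.1, 0.1, -2.0]
gripper_width: 0.102
time: 19.25
ee_pos: [0.609, 0.0454, 0.2662]
eef_rot: [-1.572, -0.01, -0.009]
wrist_force: [-0.1, 0.9, 0.6]
gripper_width: 0.35
t 19.25 p [0.609  0.0454 0.2662] yaw 90.04 down [ 0.012 -0.002 -1.   ] q [-0.119  0.471  1.081 -0.     1.578 -1.691] F [-0.11  0.89  0.57] T [ 0.006  0.054 -0.009] w 29.7
jaw -42 shift [-0.1632  0.0046 -0.2141] turn [-0.0081  1.4671  0.0051] deg 132.0 q6 pred 0.37
jaw 138 shift [-0.1632  0.0046 -0.2141] turn [ 0.0042 -0.5329  0.0066] deg 48.0 q6 pred -2.77
```

```bash
python3 -m pendant '[0.5,-0.08,0,-0.1,0,0.98,0, 0.5,-0.08,0,-0.1,0,0.98,0, 0.5,-0.08,0,-0.1,0,0.98,0, 0.5,-0.163,0,-0.214,0,0.98,0, 0.5,-0.163,0,-0.214,0,0.98,0, 0.5,-0.163,0,-0.214,0,0.98,0, 0.5,-0.163,0,-0.214,0,0.98,0, 0.5,-0.163,0,-0.214,0,0.98,0, 0.5,-0.163,0,-0.214,0,0.98,0, 0.5,-0.163,0,-0.214,0,0.98,0, 0.5,-0.163,0,-0.214,0,0.98,0, 0.5,-0.163,0,-0.214,0,0.98,0]'; python3 -m pendant '[0.5,0,0,0,0,0.487,0, 0.5,0,0,0,0,0.487,0, 0.5,0,0,0,0,0.487,0, 0.5,0,0,0,0,0.487,0, 0.5,0,0,0,0,0.487,0, 0.5,0,0,0,0,0.487,0, 0.5,0,0,0,0,0.487,0]';  python3 - <<'E'
from h import *
st(); c=cap("top"); cv2.imwrite("pics/t5.png",c["image"][150:330,180:500,::-1].repeat(2,0).repeat(2,1))
for i in (3,4):
  try: cup(i,c)
  except Exception as e: print(i,e)
cup(2,c,guess=(.6055,.092),z0=.046)
c2=cap("side"); cv2.imwrite("pics/s10.png",c2["image"][:,:,::-1])
go(.4459,-.1688,.0905,-42)
E
```

```text
time: 20.45
ee_pos: [0.4445, -0.1686, 0.2596]
eef_rot: [-1.224, 1.185, -1.186]
wrist_force: [-0.4, -0.3, -0.5]
gripper_width: 0.499
time: 21.15
ee_pos: [0.4445, -0.1686, 0.2594]
eef_rot: [-0.771, 1.722, -1.723]
wrist_force: [0.2, -0.7, -0.0]
gripper_width: 0.503
t 21.15 p [ 0.4445 -0.1686  0.2594] yaw -41.77 down [ 0. -0. -1.] q [-0.612  0.236  1.461 -0.     1.444  0.117] F [ 0.18 -0.71 -0.  ] T [ 0.021 -0.036  0.006] w 42.7
cup 3 n 24 0 c [ 0.4712 -0.1924] rfree 0.0375 tab [nan nan nan] dist nan ang nan tabpred [nan nan]
4 Initial guess is outside of provided bounds
cup 2 n 275 66 c [0.6108 0.1039] rfree 0.0487 tab [0.5783 0.0773 0.1556] dist 0.042 ang -140.8 tabpred [0.5744 0.0742]
jaw -42 shift [-0.0009  0.1689  0.0011] turn [-0.0002  0.0021  0.0002] deg 0.2 q6 pred 0.37
jaw 138 shift [-0.0009  0.1689  0.0011] turn [ 3.0000e-04 -1.9979e+00  2.0000e-04] deg 179.8 q6 pred -2.77h.py:50: RuntimeWarning: Mean of empty slice.
  t=(np.hypot(P[...,0]-g[0],P[...,1]-g[1])<rad[i]+.02)&blue&(z>.1)&(z<.125); T=P[t].mean(0)
  ret = um.true_divide(
h.py:21: RuntimeWarning: Mean of empty slice.
  f=lambda q:np.hypot(*(P-q[:2]).T)-r; x0=P.mean(0)
```

View pics/t5.png

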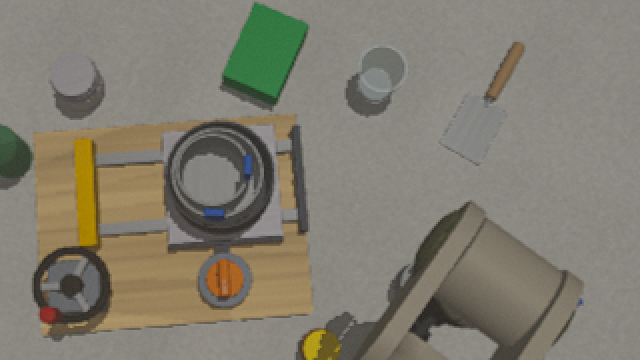

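View pics/s10.png

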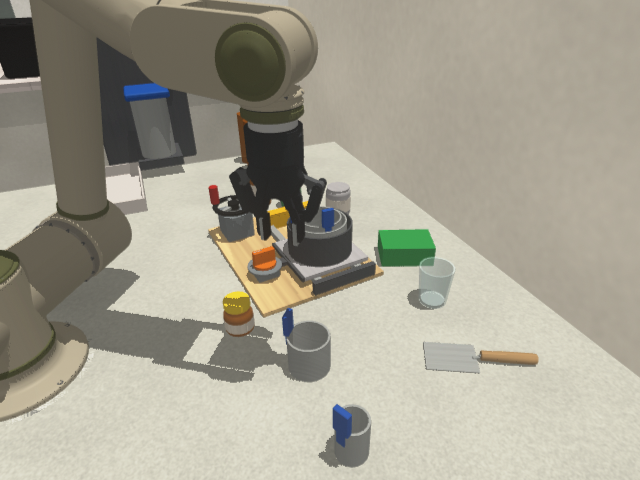

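```bash
cat >> h.py <<'E'
def tabs(c,ztop=.156):
    P=cloud(c);H=hsv(c); m=(H[...,0]>100)&(H[...,0]<130)&(H[...,1]>100)&(P[...,2]>ztop-.012)&(P[...,2]<ztop+.02)&(abs(P[...,0]-.6)<.1)&(P[...,1]>-.05)&(P[...,1]<.32)
    k,l,s,ce=cv2.connectedComponentsWithStats(m.astype(np.uint8))
    for i in range(1,k):
        if s[i,4]<6: continue
        q=P[l==i]; w,V=np.linalg.eigh(np.cov(q[:,:2].T)); print("tab px",ce[i].round(1),s[i,4],q.mean(0).round(4),"face dir",np.degrees(np.arctan2(V[1,1],V[0,1])).round(1))
E
python3 - <<'E'
from h import *
c=cap("top"); tabs(c); P=cloud(c); z=P[...,2]
r=np.hypot(P[...,0]-.6055,P[...,1]-.092)
m=(r<.055)&(z>.113)&(z<.124)
print(m.sum(),circ(P[m]),circ(P[m],.047))
m=(r<.0575)&(z>.108)&(z<.12);print(circ(P[m],.059))
E
```

```text
tab px [303.7 232.6] 33 [0.6092 0.0557 0.1575] face dir 177.4
tab px [286.2 255.7] 34 [0.5488 0.0983 0.1532] face dir 86.9
127 [0.6098025  0.10071737 0.04691112] [0.60982341 0.10076225]
[0.60705214 0.09574677]
```

```bash
python3 -m pendant '[0.5,-0.001,0.03,0.001,0,0.002,0, 0.5,-0.001,0.07,0.001,0,0.002,0, 0.5,-0.001,0.11,0.001,0,0.002,0, 0.5,-0.001,0.14,0.001,0,0.002,0, 0.5,-0.001,0.167,0.001,0,0.002,0, 0.5,-0.001,0.167,0.001,0,0.002,0, 0.95,-0.001,0.167,0.001,0,0.002,0, 0.95,-0.001,0.167,0.001,0,0.002,0, 0.95,-0.001,0.167,0.001,0,0.002,0, 0.95,-0.001,0.167,0.001,0,0.002,0, 0.95,-0.001,0.167,0.001,0,0.002,0]'; python3 - <<'E'
from h import *
st(); c=cap("side"); cv2.imwrite("pics/s11.png",cv2.resize(c["image"][200:440,200:440,::-1],None,fx=2,fy=2))
E
```

```text
time: 22.4
ee_pos: [0.4465, -0.1688, 0.0936]
eef_rot: [-0.765, 1.725, -1.729]
wrist_force: [-0.3, 2.2, 7.5]
gripper_width: 0.103
t 22.4 p [ 0.4465 -0.1688  0.0936] yaw -42.17 down [ 0.002 -0.002 -1.   ] q [-0.61   0.431  1.718 -0.     0.99   0.126] F [-0.35  2.24  7.49] T [ 0.156  0.164 -0.016] w 8.7
```

View pics/s11.png

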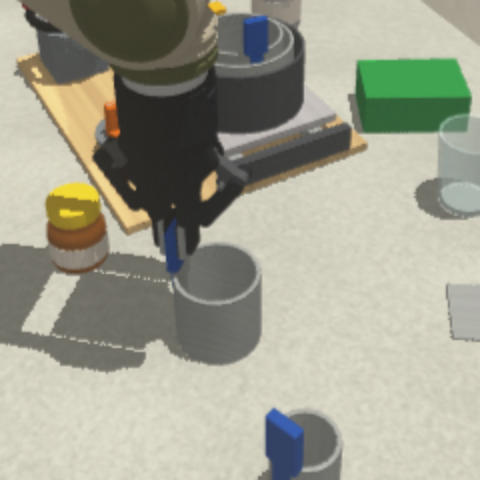

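```bash
python3 -m pendant '[0.95,0,-0.01,0,0,0,0, 0.95,0,-0.04,0,0,0,0, 0.95,0,-0.08,0,0,0,0, 0.95,0,-0.12,0,0,0,0, 0.95,0,-0.16,0,0,0,0, 0.95,0,-0.19,0,0,0,0, 0.95,0,-0.19,0,0,0,0, 0.95,0,-0.19,0,0,0,0]'; python3 - <<'E'
from h import *
st(); go(.611,.1345,.275,-90)
c=cap("side"); cv2.imwrite("pics/s12.png",cv2.resize(c["image"][100:440,150:490,::-1],None,fx=1.5,fy=1.5))
E
```

```text
time: 23.25
ee_pos: [0.4456, -0.1684, 0.2825]
eef_rot: [-0.766, 1.727, -1.728]
wrist_force: [-0.6, -0.8, -3.1]
gripper_width: 0.101
t 23.25 p [ 0.4456 -0.1684  0.2825] yaw -42.18 down [ 0.    -0.001 -1.   ] q [-0.61   0.221  1.413 -0.     1.507  0.126] F [-0.62 -0.8  -3.11] T [0.067 0.077 0.002] w 8.6
jaw -90 shift [-0.3355  0.0074 -0.0808] turn [-4.000e-04  5.313e-01  0.000e+00] deg 47.8 q6 pred 1.79
jaw 90 shift [-0.3355  0.0074 -0.0808] turn [ 0.0000e+00 -1.4687e+00  5.0000e-04] deg 132.2 q6 pred -1.35
```

View pics/s12.png

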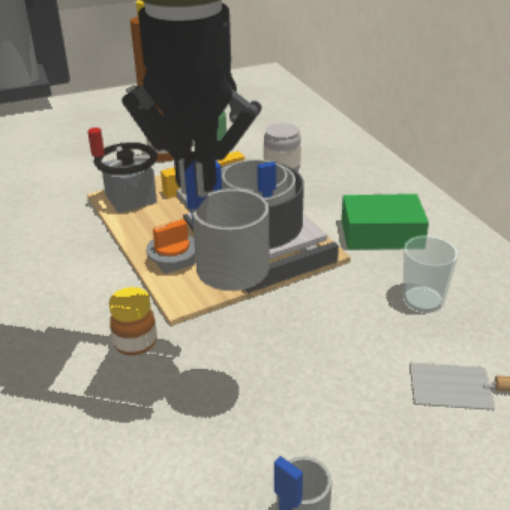

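```bash
python3 -m pendant '[0.95,-0.03,0.001,-0.007,0,0.048,0, 0.95,-0.06,0.001,-0.015,0,0.096,0, 0.95,-0.09,0.002,-0.022,0,0.144,0, 0.95,-0.12,0.003,-0.029,0,0.19,0, 0.95,-0.15,0.003,-0.036,0,0.24,0, 0.95,-0.18,0.004,-0.043,0,0.287,0, 0.95,-0.21,0.005,-0.051,0,0.334,0, 0.95,-0.24,0.005,-0.058,0,0.381,0, 0.95,-0.27,0.006,-0.065,0,0.43,0, 0.95,-0.3,0.007,-0.072,0,0.478,0, 0.95,-0.32,0.007,-0.077,0,0.51,0, 0.95,-0.3355,0.007,-0.081,0,0.531,0, 0.95,-0.3355,0.007,-0.081,0,0.531,0, 0.95,-0.3355,0.007,-0.081,0,0.531,0]'; python3 - <<'E'
from h import *
st(); go(.611,.1345,.1436,-90)
c=cap("side"); cv2.imwrite("pics/s13.png",cv2.resize(c["image"][140:300,200:440,::-1],None,fx=3,fy=3))
E
```

```text
time: 24.7
ee_pos: [0.6108, 0.1342, 0.2738]
eef_rot: [0.005, -2.22, 2.222]
wrist_force: [-0.2, -0.4, -1.6]
gripper_width: 0.105
t 24.7 p [0.6108 0.1342 0.2738] yaw -89.92 down [-0.003 -0.001 -1.   ] q [ 2.800e-02  5.020e-01  1.006e+00 -1.000e-03  1.637e+00  1.597e+00] F [-0.2  -0.39 -1.58] T [0.048 0.016 0.009] w 8.9
jaw -90 shift [-0.0005  0.1302 -0.0004] turn [-0.0004  0.0009  0.0018] deg 0.2 q6 pred 1.79
jaw 90 shift [-0.0005  0.1302 -0.0004] turn [ 2.8000e-03 -1.9991e+00  7.0000e-04] deg 179.9 q6 pred -1.35
```

View pics/s13.png

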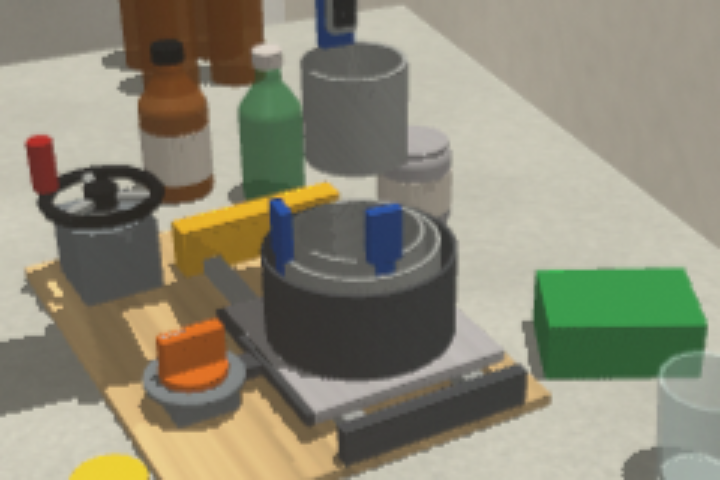

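```bash
python3 -m pendant '[0.95,0,0.03,0,0,0,0, 0.95,0,0.055,0,0,0,0, 0.95,0,0.075,0,0,0,0, 0.95,0,0.09,0,0,0,0]'; python3 -m pendant '[0.95,0,0.015,0,0,0,0, 0.95,0,0.03,0,0,0,0, 0.95,0,0.037,0,0,0,0, 0.95,0,0.037,0,0,0,0]'; python3 - <<'E'
from h import *
st()
c=cap("side"); cv2.imwrite("pics/s14.png",cv2.resize(c["image"][140:300,200:440,::-1],None,fx=3,fy=3))
E
```

```text
time: 25.15
ee_pos: [0.6104, 0.1334, 0.1836]
eef_rot: [0.002, -2.22, 2.221]
wrist_force: [0.4, 0.1, -1.3]
gripper_width: 0.099
time: 25.55
ee_pos: [0.6107, 0.1337, 0.1474]
eef_rot: [0.002, -2.22, 2.221]
wrist_force: [-0.5, -0.0, -1.4]
gripper_width: 0.103
t 25.55 p [0.6107 0.1337 0.1474] yaw -90.0 down [-0.002 -0.001 -1.   ] q [ 0.027  0.588  1.221 -0.     1.334  1.598] F [-0.49 -0.   -1.43] T [0.069 0.022 0.033] w 8.7
```

View pics/s14.png

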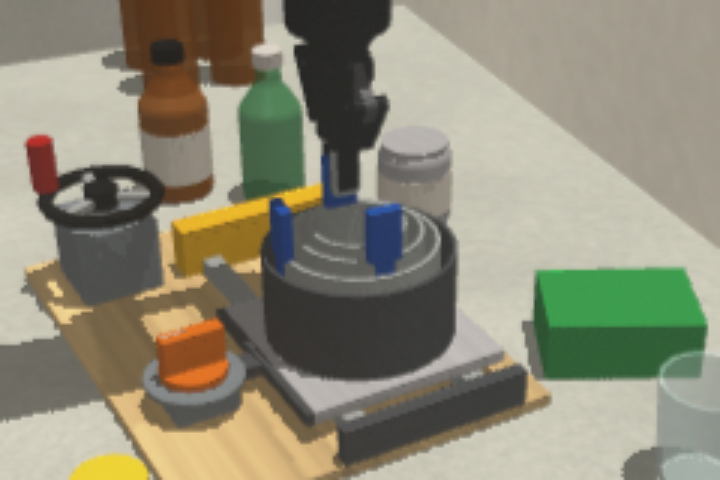

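```bash
python3 -m pendant '[0.95,0,0.002,0,0,0,0, 0.95,0,0.004,0,0,0,0, 0.95,0,0.004,0,0,0,0]'; python3 -m pendant '[0.65,0,0,0,0,0,0, 0.65,0,0,0,0,0,0, 0.65,0,-0.01,0,0,0,0, 0.65,0,-0.04,0,0,0,0, 0.65,0,-0.08,0,0,0,0, 0.65,0,-0.12,0,0,0,0, 0.65,0,-0.12,0,0,0,0]'; python3 - <<'E'
from h import *
st(); go(.4515,-.3735,.24,-156)
E
```

```text
time: 25.9
ee_pos: [0.6112, 0.1343, 0.1443]
eef_rot: [-0.001, 2.221, -2.222]
wrist_force: [0.0, -0.5, -1.6]
gripper_width: 0.108
time: 26.6
ee_pos: [0.6127, 0.1346, 0.2714]
eef_rot: [0.013, 2.215, -2.215]
wrist_force: [-0.3, 0.3, 1.1]
gripper_width: 0.347
t 26.6 p [0.6127 0.1346 0.2714] yaw -89.96 down [ 0.012 -0.    -1.   ] q [ 0.028  0.5    1.017 -0.     1.613  1.598] F [-0.26  0.32  1.11] T [-0.025 -0.012 -0.027] w 29.5
jaw -156 shift [0.1619 0.0294 0.508 ] turn [ 0.0044  0.7338 -0.0069] deg 66.0 q6 pred 2.03
jaw 24 shift [0.1619 0.0294 0.508 ] turn [-0.0077 -1.2662 -0.005 ] deg 114.0 q6 pred -1.11
```

```bash
python3 -m pendant '[0.5,0.162,0.02,0.508,0,0.734,0, 0.5,0.162,0.02,0.508,0,0.734,0, 0.5,0.162,0.02,0.508,0,0.734,0, 0.5,0.162,0.02,0.508,0,0.734,0, 0.5,0.162,0.02,0.508,0,0.734,0, 0.5,0.162,0.02,0.508,0,0.734,0, 0.5,0.162,0.02,0.508,0,0.734,0, 0.5,0.162,0.02,0.508,0,0.734,0, 0.5,0.162,0.02,0.508,0,0.734,0, 0.5,0.162,0.02,0.508,0,0.734,0, 0.5,0.162,0.02,0.508,0,0.734,0, 0.5,0.162,0.02,0.508,0,0.734,0, 0.5,0.162,0.02,0.508,0,0.734,0, 0.5,0.162,0.02,0.508,0,0.734,0, 0.5,0.162,0.02,0.508,0,0.734,0]';  python3 - <<'E'
from h import *
st(); c=cap("top"); cv2.imwrite("pics/t6.png",cv2.resize(c["image"][180:320,190:430,::-1],None,fx=3,fy=3))
tabs(c,.16)
P=cloud(c); z=P[...,2]
for z0,r in ((.114,.061),(.118,.049),(.122,.037)):
    m=(np.hypot(P[...,0]-.608,P[...,1]-.097)<r+.006)&(z>z0-.005)&(z<z0+.004); print(m.sum(),circ(P[m],r-.002),circ(P[m]))
c2=cap("side"); cv2.imwrite("pics/s15.png",c2["image"][:,:,::-1])
go(.4515,-.3735,.0915,-156)
H=hsv(c2);Q=cloud(c2); m=(H[...,0]>105)&(H[...,0]<128)&(H[...,1]>140)&(Q[...,2]>.09)&(Q[...,2]<.12)&(Q[...,1]<-.3); print(m.sum(),Q[m].mean(0))
E
```

```text
time: 28.1
ee_pos: [0.45, -0.3725, 0.2448]
eef_rot: [-0.981, -1.511, 1.512]
wrist_force: [0.3, 0.7, 0.2]
gripper_width: 0.499
t 28.1 p [ 0.45   -0.3725  0.2448] yaw -155.94 down [ 0.    -0.001 -1.   ] q [-0.894  0.439  1.194 -0.     1.507  1.828] F [0.27 0.68 0.23] T [-0.042 -0.    -0.042] w 42.4
tab px [272.5 231.6] 39 [0.6082 0.135  0.1622] face dir -178.7
tab px [303.7 232.6] 33 [0.6093 0.0557 0.1576] face dir 177.2
tab px [286.3 255.7] 35 [0.5488 0.098  0.1535] face dir 88.6
387 [0.60724279 0.09636846] [0.60761403 0.09661941 0.05716038]
238 [0.61023641 0.10281177] [0.61024936 0.10376337 0.04480781]
128 [0.60802899 0.09890376] [0.60802818 0.09891107 0.03502696]
jaw -156 shift [-0.0012  0.1532 -0.0011] turn [-0.      0.0005 -0.0004] deg 0.1 q6 pred 2.03
jaw 24 shift [-0.0012  0.1532 -0.0011] turn [-7.0000e-04 -1.9995e+00  1.0000e-04] deg 180.0 q6 pred -1.11
122 [ 0.44896691 -0.37667741  0.11180114]
```

View pics/t6.png

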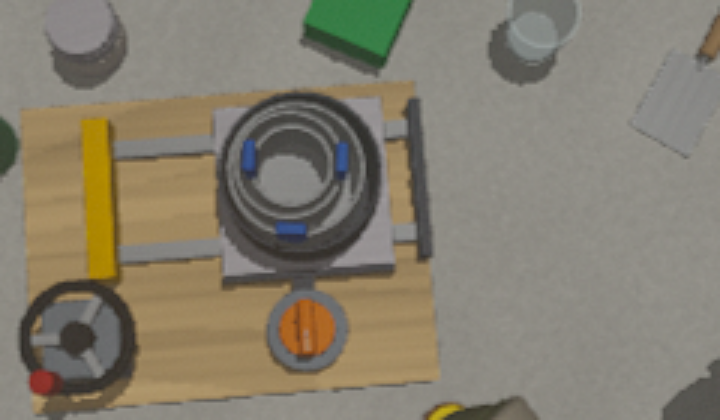

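View pics/s15.png

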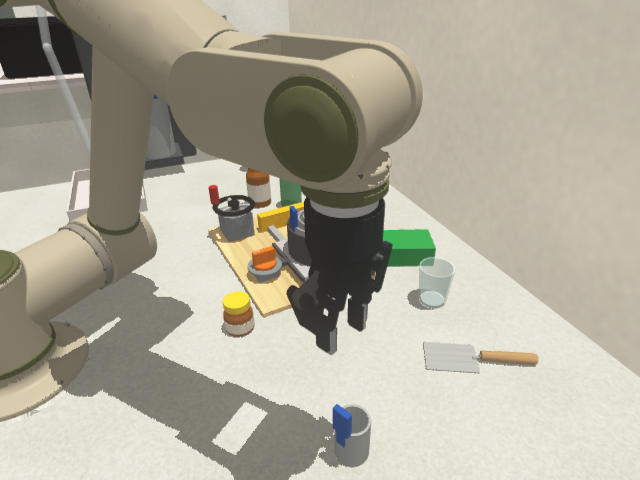

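```bash
python3 -m pendant '[0.5,-0.001,0.03,0,0,0,0, 0.5,-0.001,0.07,0,0,0,0, 0.5,-0.001,0.11,0,0,0,0, 0.5,-0.001,0.14,0,0,0,0, 0.5,-0.001,0.151,0,0,0,0, 0.5,-0.001,0.151,0,0,0,0, 0.95,-0.001,0.151,0,0,0,0, 0.95,-0.001,0.151,0,0,0,0, 0.95,-0.001,0.151,0,0,0,0, 0.95,-0.001,0.151,0,0,0,0, 0.95,-0.001,0.151,0,0,0,0]'; python3 - <<'E'
from h import *
st(); c=cap("side"); cv2.imwrite("pics/s16.png",cv2.resize(c["image"][280:480,220:460,::-1],None,fx=3,fy=3))
E
```

```text
time: 29.3
ee_pos: [0.4504, -0.3753, 0.095]
eef_rot: [-0.985, -1.51, 1.512]
wrist_force: [0.4, 0.7, 6.4]
gripper_width: 0.103
t 29.3 p [ 0.4504 -0.3753  0.095 ] yaw -156.04 down [ 0.002 -0.003 -1.   ] q [-0.896  0.582  1.409 -0.     1.147  1.827] F [0.36 0.69 6.43] T [ 0.057 -0.069 -0.009] w 8.8
```

View pics/s16.png

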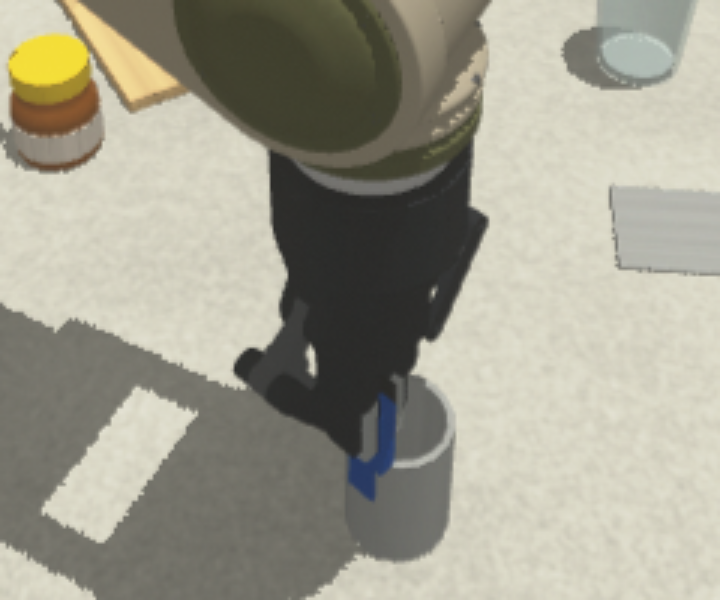

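```bash
python3 -m pendant '[0.95,0,-0.01,0,0,0,0, 0.95,0,-0.04,0,0,0,0, 0.95,0,-0.08,0,0,0,0, 0.95,0,-0.12,0,0,0,0, 0.95,0,-0.16,0,0,0,0, 0.95,0,-0.19,0,0,0,0, 0.95,0,-0.19,0,-0.05,0,0, 0.95,0,-0.19,0,0,0,0, 0.95,0,-0.19,0,0,-0.09,0, 0.95,0,-0.19,0,0,-0.18,0, 0.95,0,-0.19,0,0,-0.27,0, 0.95,0,-0.19,0,0,-0.36,0, 0.95,0,-0.19,0,0,-0.45,0, 0.95,0,-0.19,0,0,-0.54,0, 0.95,0,-0.19,0,0,-0.63,0, 0.95,0,-0.19,0,0,-0.72,0, 0.95,0,-0.19,0,0,-0.8,0, 0.95,0,-0.19,0,0,-0.8,0]'; python3 - <<'E'
from h import *
st(); go(.6325,.099,.285,0)
c=cap("side"); cv2.imwrite("pics/s17.png",cv2.resize(c["image"][100:440,150:490,::-1],None,fx=1.5,fy=1.5))
E
```

```text
time: 31.15
ee_pos: [0.4497, -0.3744, 0.284]
eef_rot: [-0.114, 2.167, -2.168]
wrist_force: [0.0, -0.4, -1.0]
gripper_width: 0.103
t 31.15 p [ 0.4497 -0.3744  0.284 ] yaw -83.97 down [-0. -0. -1.] q [-0.896  0.42   1.115 -0.     1.607  0.569] F [ 0.02 -0.4  -1.02] T [ 0.071  0.004 -0.019] w 8.7
jaw 0 shift [-0.2315 -0.0013 -0.4516] turn [-2.00e-04 -9.33e-01  3.00e-04] deg 84.0 q6 pred 0.16
jaw 180 shift [-0.2315 -0.0013 -0.4516] turn [-3.000e-04  1.067e+00 -2.000e-04] deg 96.0 q6 pred 3.3
```

View pics/s17.png

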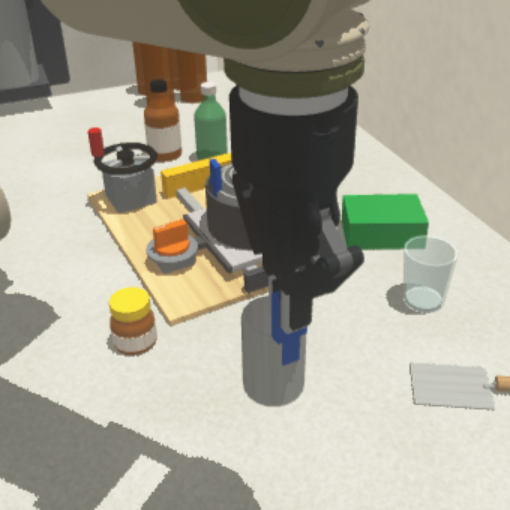

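```bash
python3 -m pendant '[0.95,-0.017,0,-0.035,0,-0.07,0, 0.95,-0.034,0,-0.07,0,-0.14,0, 0.95,-0.052,0,-0.1,0,-0.21,0, 0.95,-0.07,0,-0.135,0,-0.28,0, 0.95,-0.087,0,-0.17,0,-0.35,0, 0.95,-0.104,0,-0.203,0,-0.42,0, 0.95,-0.121,0,-0.236,0,-0.49,0, 0.95,-0.139,0,-0.27,0,-0.56,0, 0.95,-0.156,0,-0.304,0,-0.63,0, 0.95,-0.173,0,-0.337,0,-0.7,0, 0.95,-0.19,0,-0.37,0,-0.77,0, 0.95,-0.207,0,-0.404,0,-0.84,0, 0.95,-0.22,0,-0.43,0,-0.9,0, 0.95,-0.2315,-0.001,-0.4515,0,-0.933,0, 0.95,-0.2315,-0.001,-0.4515,0,-0.933,0, 0.95,-0.2315,-0.001,-0.4515,0,-0.933,0]'; python3 - <<'E'
from h import *
st(); go(.6325,.099,.149,0)
c=cap("side"); cv2.imwrite("pics/s18.png",cv2.resize(c["image"][140:300,200:440,::-1],None,fx=3,fy=3))
E
```

```text
time: 32.8
ee_pos: [0.633, 0.0986, 0.2842]
eef_rot: [-1.208, 1.212, -1.212]
wrist_force: [0.0, 0.5, -0.6]
gripper_width: 0.106
t 32.8 p [0.633  0.0986 0.2842] yaw -0.2 down [-0.    -0.001 -1.   ] q [-3.000e-02  5.260e-01  9.340e-01 -1.000e-03  1.681e+00 -2.600e-02] F [ 0.05  0.54 -0.61] T [ 0.002 -0.005 -0.028] w 9.1
jaw 0 shift [-0.0005  0.1352 -0.0005] turn [ 0.0002 -0.0022  0.0004] deg 0.2 q6 pred 0.16
jaw 180 shift [-0.0005  0.1352 -0.0005] turn [-6.0000e-04  1.9978e+00  4.0000e-04] deg 179.8 q6 pred 3.3
```

View pics/s18.png

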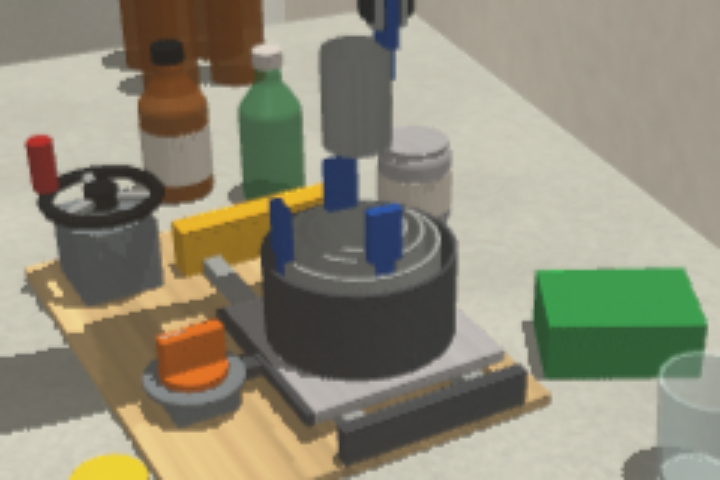

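```bash
python3 -m pendant '[0.95,0,0.03,0,0,0,0, 0.95,0,0.055,0,0,0,0, 0.95,0,0.075,0,0,0,0, 0.95,0,0.09,0,0,0,0]'; python3 -m pendant '[0.95,0,0.015,0,0,0,0, 0.95,0,0.03,0,0,0,0, 0.95,0,0.041,0,0,0,0, 0.95,0,0.041,0,0,0,0]'; python3 - <<'E'
from h import *
st()
c=cap("side"); cv2.imwrite("pics/s19.png",cv2.resize(c["image"][140:300,200:440,::-1],None,fx=3,fy=3))
E
```

```text
time: 33.25
ee_pos: [0.6326, 0.0971, 0.193]
eef_rot: [-1.209, 1.214, -1.212]
wrist_force: [0.3, 0.1, -0.6]
gripper_width: 0.105
time: 33.65
ee_pos: [0.6325, 0.0976, 0.152]
eef_rot: [-1.21, 1.213, -1.211]
wrist_force: [0.5, -0.1, -0.5]
gripper_width: 0.106
t 33.65 p [0.6325 0.0976 0.152 ] yaw -0.18 down [-0.003 -0.    -1.   ] q [-0.031  0.609  1.166 -0.     1.369 -0.028] F [ 0.5  -0.12 -0.47] T [-0.002 -0.032  0.014] w 9.1
```

View pics/s19.png

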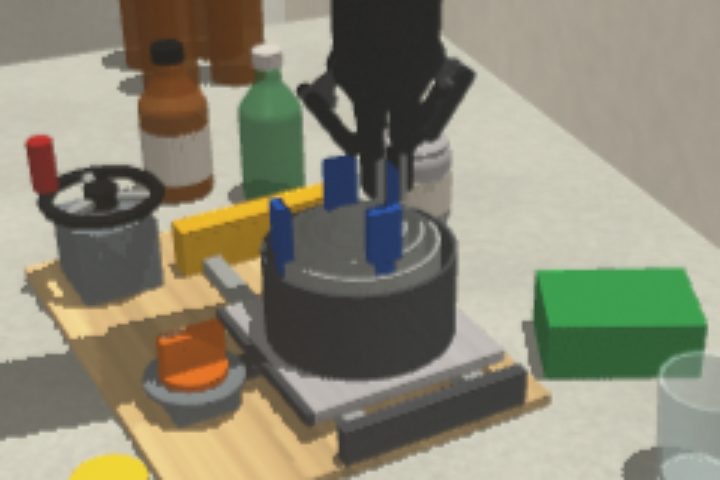

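```bash
python3 -m pendant '[0.95,0,0.002,0,0,0,0, 0.95,0,0.0035,0,0,0,0, 0.95,0,0.0035,0,0,0,0]'; python3 -m pendant '[0.65,0,0,0,0,0,0, 0.65,0,0,0,0,0,0, 0.65,0,-0.01,0,0,0,0, 0.65,0,-0.04,0,0,0,0, 0.65,0,-0.08,0,0,0,0, 0.65,0,-0.12,0,0,0,0, 0.65,0,-0.12,0,0,0,0]'; python3 -m pendant '[0.5,-0.1,0,-0.1,0,0,0, 0.5,-0.13,-0.02,-0.19,0,0,0, 0.5,-0.13,-0.02,-0.22,0,0,0, 0.5,-0.13,-0.02,-0.26,0,0,0, 0.5,-0.13,-0.02,-0.26,0,0,0, 0.5,-0.13,-0.02,-0.26,0,0,0, 0.5,-0.13,-0.02,-0.26,0,0,0]'; python3 - <<'E'
from h import *
st(); c=cap("top"); cv2.imwrite("pics/t7.png",cv2.resize(c["image"][180:320,190:430,::-1],None,fx=3,fy=3))
tabs(c,.16)
P=cloud(c); z=P[...,2]
for z0,r in ((.114,.061),(.118,.049),(.122,.037),(.126,.025)):
    m=(np.hypot(P[...,0]-.608,P[...,1]-.097)<r+.006)&(z>z0-.005)&(z<z0+.004); print(m.sum(),circ(P[m],r-.002),circ(P[m]))
c2=cap("side"); cv2.imwrite("pics/s20.png",cv2.resize(c2["image"][140:300,200:440,::-1],None,fx=3,fy=3))
E
```

```text
time: 34.0
ee_pos: [0.6332, 0.0985, 0.15]
eef_rot: [-1.209, 1.21, -1.211]
wrist_force: [-0.4, -0.3, -1.4]
gripper_width: 0.105
time: 34.7
ee_pos: [0.6346, 0.0986, 0.2769]
eef_rot: [-1.2, 1.201, -1.216]
wrist_force: [0.5, -0.1, -0.5]
gripper_width: 0.351
time: 35.4
ee_pos: [0.3691, 0.23, 0.291]
eef_rot: [-1.209, 1.207, -1.207]
wrist_force: [-0.5, -0.3, -0.2]
gripper_width: 0.504
t 35.4 p [0.3691 0.23   0.291 ] yaw 0.14 down [ 0.001  0.001 -1.   ] q [0.284 0.139 1.493 0.    1.508 0.281] F [-0.54 -0.34 -0.19] T [-0.055  0.01   0.042] w 42.8
tab px [287.4 222.5] 39 [0.6322 0.098  0.1662] face dir 90.4
tab px [272.5 231.6] 39 [0.6084 0.135  0.1613] face dir -178.7
tab px [303.7 232.6] 33 [0.6092 0.0557 0.1579] face dir 177.1
tab px [286.4 255.7] 34 [0.5488 0.0977 0.1539] face dir 88.5
407 [0.60701635 0.09570749] [0.60749331 0.09593721 0.0565798 ]
259 [0.610536  0.1030852] [0.61102362 0.10501018 0.04378544]
169 [0.60824034 0.09893935] [0.60723802 0.09787139 0.03282682]
74 [0.60878029 0.09719915] [0.60881708 0.09720375 0.02308194]
```

View pics/t7.png

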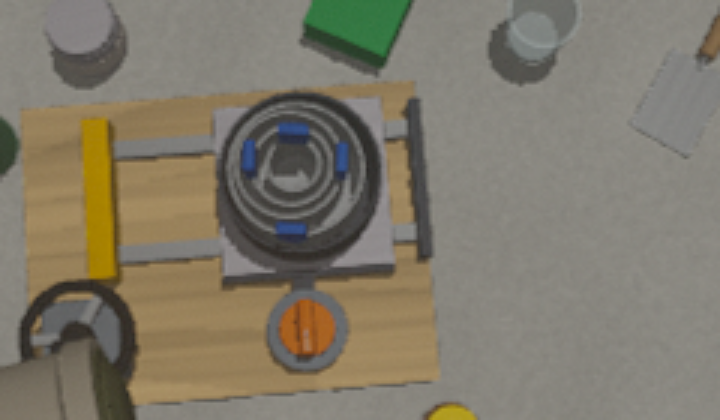

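View pics/s20.png

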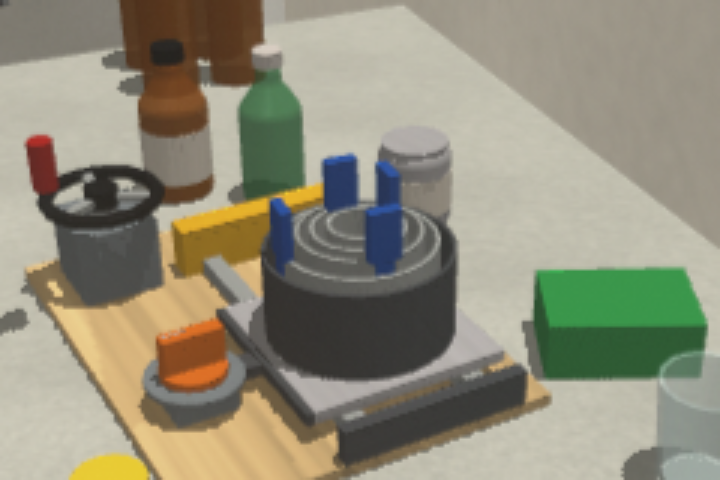

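```bash
python3 - <<'E'
from h import *
P=np.load("P.npy"); z=P[...,2]; g=np.array([.4548,.2807])
for k in range(4):
    r=np.hypot(P[...,0]-g[0],P[...,1]-g[1])
    m=(r>.038)&(r<.06)&(z>.09)&(z<.103); q=circ(P[m]); g=q[:2]
print(q,m.sum())
r=np.hypot(P[...,0]-g[0],P[...,1]-g[1]); m=(r<.014)&(z>.095); print("boss",P[m].mean(0),m.sum())
m=(r<.07)&(z>.138); C=P[m].mean(0); C2=circ(P[m],.011) ; d=C[:2]-g; print("crank",C,np.hypot(*d),np.degrees(np.arctan2(d[1],d[0])),P[m][:,:2].min(0),P[m][:,:2].max(0))
st()
go(C[0]+.0015,C[1],.118,0)
E
```

```text
[0.45405244 0.28132773 0.04549173] 419
boss [0.45367197 0.28120878 0.10115208] 90
crank [0.41313828 0.29985377 0.14303436] 0.04491305555995066 155.63885599126698 [0.4035556 0.29001  ] [0.42367944 0.31035298]
t 35.5 p [0.3729 0.2291 0.2904] yaw 0.01 down [ 0.002 -0.    -1.   ] q [ 0.279  0.145  1.488 -0.     1.507  0.279] F [ 0.92  0.19 -0.52] T [ 0.056 -0.024  0.054] w 42.6
jaw 0 shift [-0.0708  0.1724  0.0415] turn [-0.001   0.0001  0.    ] deg 0.1 q6 pred 0.63
jaw 180 shift [-0.0708  0.1724  0.0415] turn [ 1.0000e-04 -1.9999e+00  1.6000e-03] deg 180.0 q6 pred -2.52
```

```bash
python3 -m pendant '[0.3,-0.04,0,0.02,0,0,0, 0.3,-0.071,0.03,0.0415,0,0,0, 0.3,-0.071,0.07,0.0415,0,0,0, 0.3,-0.071,0.07,0.0415,0,0,0]'; python3 - <<'E'
from h import *
st(); go(.4147,.2999,.119,0)
c2=cap("side"); cv2.imwrite("pics/s21.png",cv2.resize(c2["image"][120:280,130:370,::-1],None,fx=3,fy=3))
E
```

```text
time: 35.9
ee_pos: [0.4142, 0.299, 0.2147]
eef_rot: [-1.219, 1.215, -1.209]
wrist_force: [-0.6, -0.8, 0.2]
gripper_width: 0.703
t 35.9 p [0.4142 0.299  0.2147] yaw -0.09 down [-0.01  -0.005 -1.   ] q [ 0.393  0.34   1.446 -0.     1.367  0.395] F [-0.56 -0.79  0.18] T [0.    0.036 0.016] w 59.8
jaw 0 shift [-0.0014  0.0957  0.0014] turn [ 0.0062 -0.001   0.0029] deg 0.6 q6 pred 0.63
jaw 180 shift [-0.0014  0.0957  0.0014] turn [-0.0046  1.999   0.0097] deg 179.9 q6 pred 3.77
```

View pics/s21.png

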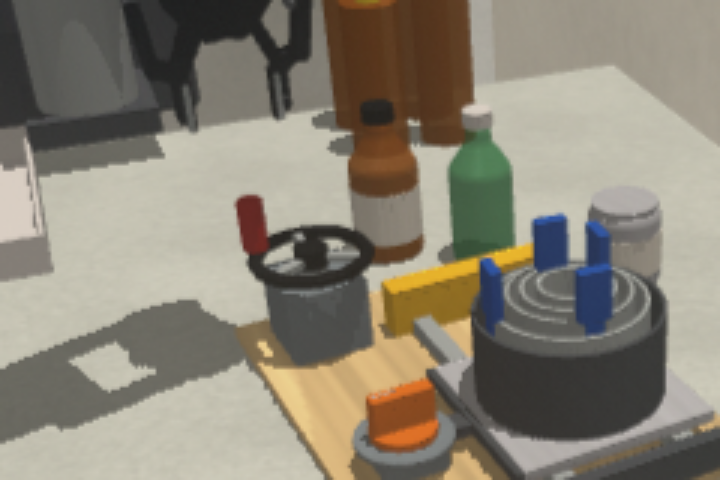

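```bash
python3 -m pendant '[0.3,-0.001,0.02,0.001,0,0,0, 0.3,-0.001,0.05,0.001,0,0,0, 0.3,-0.001,0.075,0.001,0,0,0, 0.3,-0.001,0.092,0.001,0,0,0, 0.3,-0.001,0.092,0.001,0,0,0, 0.85,-0.001,0.092,0.001,0,0,0, 0.85,-0.001,0.092,0.001,0,0,0, 0.85,-0.001,0.092,0.001,0,0,0, 0.85,-0.001,0.092,0.001,0,0,0, 0.85,-0.001,0.092,0.001,0,0,0, 0.85,-0.001,0.092,0.001,0,0,0]' 40; python3 - <<'E'
from h import *
st()
c2=cap("side"); cv2.imwrite("pics/s22.png",cv2.resize(c2["image"][120:280,130:370,::-1],None,fx=3,fy=3))
t0=np.radians(155.6)
for i in range(1,21):
    t=t0-np.radians(18*i); dx=.045*(np.cos(t)-np.cos(t0)); dy=.045*(np.sin(t)-np.sin(t0)); print(i,"sx %.4f sz %.4f"%(-dy,dx))
E
```

```text
time: 37.05
ee_pos: [0.416, 0.3011, 0.1294]
eef_rot: [-1.207, 1.209, -1.21]
wrist_force: [-2.8, 0.4, 7.8]
gripper_width: 0.244
t 37.05 p [0.416  0.3011 0.1294] yaw -0.06 down [ 0.002  0.001 -1.   ] q [0.396 0.433 1.575 0.    1.132 0.396] F [-2.84  0.42  7.85] T [ 0.069  0.639 -0.028] w 20.7
1 sx -0.0118 sz 0.0078
2 sx -0.0205 sz 0.0188
3 sx -0.0255 sz 0.0319
4 sx -0.0261 sz 0.0460
5 sx -0.0224 sz 0.0596
6 sx -0.0146 sz 0.0713
7 sx -0.0036 sz 0.0801
8 sx 0.0095 sz 0.0851
9 sx 0.0236 sz 0.0857
10 sx 0.0372 sz 0.0820
11 sx 0.0489 sz 0.0742
12 sx 0.0577 sz 0.0632
13 sx 0.0627 sz 0.0500
14 sx 0.0633 sz 0.0360
15 sx 0.0596 sz 0.0224
16 sx 0.0518 sz 0.0106
17 sx 0.0408 sz 0.0019
18 sx 0.0276 sz -0.0031
19 sx 0.0136 sz -0.0037
20 sx 0.0000 sz -0.0000
```

View pics/s22.png

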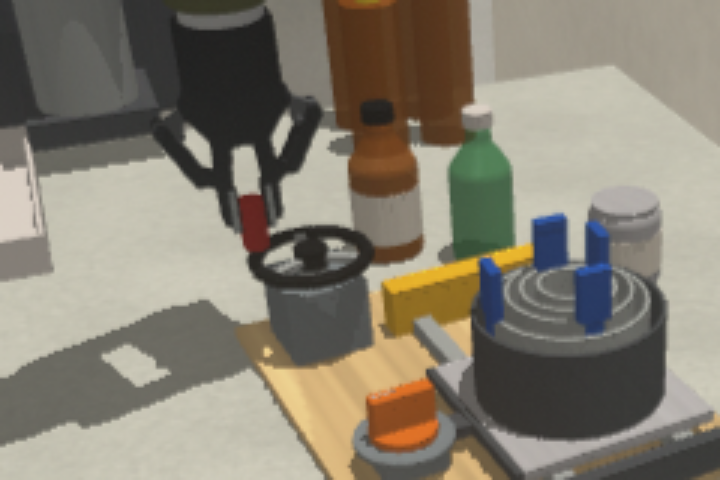

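```bash
python3 -m pendant '[0.85,-0.006,0,0.0035,0,0,0, 0.85,-0.0118,0,0.0078,0,0,0, 0.85,-0.0205,0,0.0188,0,0,0, 0.85,-0.0255,0,0.0319,0,0,0, 0.85,-0.0261,0,0.046,0,0,0, 0.85,-0.0261,0,0.046,0,0,0]'; python3 - <<'E'
from h import *
st()
c=cap("top"); tabs(c,.16)
c2=cap("side"); cv2.imwrite("pics/s23.png",cv2.resize(c2["image"][120:280,130:370,::-1],None,fx=3,fy=3))
t0=np.radians(155.6-72)
for i in range(1,21):
    t=t0-np.radians(18*i); dx=.045*(np.cos(t)-np.cos(t0)); dy=.045*(np.sin(t)-np.sin(t0)); print("%.3f,0,%.3f"%(-dy,dx),end=" | ")
E
```

```text
time: 37.7
ee_pos: [0.4637, 0.3247, 0.1293]
eef_rot: [-1.21, 1.207, -1.215]
wrist_force: [-1.0, -13.0, 9.4]
gripper_width: 0.244
t 37.7 p [0.4637 0.3247 0.1293] yaw -0.1 down [ 0.002 -0.004 -1.   ] q [ 0.404  0.513  1.425 -0.005  1.203  0.408] F [ -0.99 -13.     9.37] T [-2.074  0.169 -0.01 ] w 20.7
tab px [283.4 222.9] 31 [0.631  0.1082 0.1655] face dir 90.3
tab px [268.5 231.6] 39 [0.608  0.1451 0.1617] face dir -178.9
tab px [299.5 232.6] 39 [0.6089 0.0664 0.1577] face dir -179.6
tab px [282.7 256.2] 33 [0.5472 0.1069 0.1541] face dir 88.4
0.004,0,0.014 | 0.011,0,0.025 | 0.022,0,0.034 | 0.036,0,0.039 | 0.050,0,0.040 | 0.063,0,0.036 | 0.075,0,0.028 | 0.084,0,0.017 | 0.089,0,0.004 | 0.089,0,-0.010 | 0.086,0,-0.024 | 0.078,0,-0.035 | 0.067,0,-0.044 | 0.054,0,-0.049 | 0.040,0,-0.050 | 0.026,0,-0.046 | 0.014,0,-0.038 | 0.006,0,-0.027 | 0.001,0,-0.014 | -0.000,0,-0.000 |
```

View pics/s23.png

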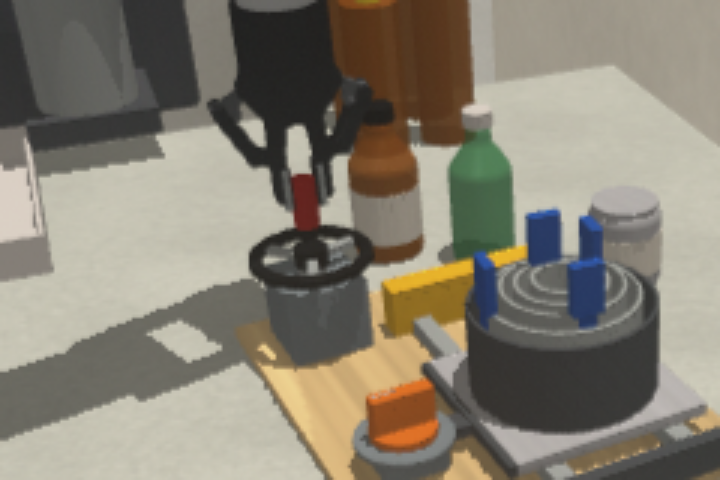

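```bash
python3 -m pendant '[0.85,0.006,0,0.014,0,0,0, 0.85,0.013,0,0.025,0,0,0, 0.85,0.024,0,0.034,0,0,0, 0.85,0.038,0,0.039,0,0,0, 0.85,0.052,0,0.04,0,0,0, 0.85,0.065,0,0.036,0,0,0, 0.85,0.077,0,0.028,0,0,0, 0.85,0.086,0,0.017,0,0,0, 0.85,0.091,0,0.004,0,0,0, 0.85,0.091,0,-0.01,0,0,0]'; python3 - <<'E'
from h import *
st()
E
python3 -m pendant '[0.85,-0.003,0,-0.014,0,0,0, 0.85,-0.011,0,-0.025,0,0,0, 0.85,-0.022,0,-0.034,0,0,0, 0.85,-0.035,0,-0.039,0,0,0, 0.85,-0.049,0,-0.04,0,0,0, 0.85,-0.063,0,-0.036,0,0,0, 0.85,-0.075,0,-0.028,0,0,0, 0.85,-0.083,0,-0.017,0,0,0, 0.85,-0.088,0,-0.004,0,0,0, 0.85,-0.089,0,0.01,0,0,0]'; python3 - <<'E'
from h import *
st()
c=cap("top"); tabs(c,.16); cv2.imwrite("pics/t8.png",cv2.resize(c["image"][180:320,190:430,::-1],None,fx=3,fy=3))
E
```

```text
time: 38.8
ee_pos: [0.4531, 0.2351, 0.1294]
eef_rot: [-1.205, 1.206, -1.213]
wrist_force: [3.4, -2.5, 3.8]
gripper_width: 0.245
t 38.8 p [0.4531 0.2351 0.1294] yaw -0.09 down [ 0.005 -0.001 -1.   ] q [ 0.247  0.427  1.585 -0.002  1.124  0.25 ] F [ 3.39 -2.46  3.78] T [-0.421 -0.497  0.008] w 20.8
time: 39.8
ee_pos: [0.462, 0.325, 0.1293]
eef_rot: [-1.21, 1.208, -1.21]
wrist_force: [-5.5, -12.1, 11.1]
gripper_width: 0.237
t 39.8 p [0.462  0.325  0.1293] yaw 0.01 down [ 0.001 -0.001 -1.   ] q [ 0.404  0.511  1.429 -0.002  1.201  0.405] F [ -5.51 -12.07  11.13] T [-1.977  0.897 -0.007] w 20.1
tab px [263.6 224.5] 39 [0.6252 0.1581 0.166 ] face dir 89.9
tab px [248.7 233.7] 35 [0.6008 0.1951 0.1616] face dir -179.7
tab px [280.4 233.5] 35 [0.605  0.1152 0.1577] face dir 178.7
tab px [263.1 257.6] 39 [0.542  0.1564 0.154 ] face dir 89.9
```

```bash
python3 -m pendant '[0.85,0.006,0,0.014,0,0,0, 0.85,0.013,0,0.025,0,0,0, 0.85,0.024,0,0.034,0,0,0, 0.85,0.038,0,0.039,0,0,0, 0.85,0.052,0,0.04,0,0,0, 0.85,0.065,0,0.036,0,0,0, 0.85,0.077,0,0.028,0,0,0, 0.85,0.086,0,0.017,0,0,0, 0.85,0.091,0,0.004,0,0,0, 0.85,0.091,0,-0.01,0,0,0]'; python3 - <<'E'
from h import *
st()
E
python3 -m pendant '[0.85,-0.003,0,-0.014,0,0,0, 0.85,-0.011,0,-0.025,0,0,0, 0.85,-0.022,0,-0.034,0,0,0, 0.85,-0.035,0,-0.039,0,0,0, 0.85,-0.035,0,-0.039,0,0,0]'; python3 - <<'E'
from h import *
st()
c=cap("top"); tabs(c,.16); cv2.imwrite("pics/t8.png",cv2.resize(c["image"][180:320,190:430,::-1],None,fx=3,fy=3))
c2=cap("side"); cv2.imwrite("pics/s24.png",cv2.resize(c2["image"][120:280,130:370,::-1],None,fx=3,fy=3))
E
```

```text
time: 40.85
ee_pos: [0.4527, 0.2348, 0.1294]
eef_rot: [-1.203, 1.208, -1.211]
wrist_force: [4.3, 6.4, 2.4]
gripper_width: 0.248
t 40.85 p [0.4527 0.2348 0.1294] yaw -0.09 down [ 0.005  0.003 -1.   ] q [0.245 0.426 1.587 0.002 1.123 0.246] F [4.31 6.37 2.4 ] T [ 1.111 -0.606 -0.026] w 21.1
time: 41.35
ee_pos: [0.4118, 0.2701, 0.1293]
eef_rot: [-1.209, 1.209, -1.209]
wrist_force: [-6.0, -0.1, 13.9]
gripper_width: 0.239
t 41.35 p [0.4118 0.2701 0.1293] yaw 0.02 down [ 0.  0. -1.] q [0.34  0.402 1.631 0.    1.108 0.339] F [-6.   -0.13 13.87] T [0.084 1.009 0.07 ] w 20.3
tab px [249.9 225.5] 39 [0.6212 0.1927 0.166 ] face dir 88.6
tab px [235.2 234.2] 36 [0.5982 0.229  0.1622] face dir 177.0
tab px [266.5 234.8] 37 [0.6003 0.1503 0.1571] face dir -177.5
tab px [249.2 258.6] 37 [0.5383 0.1913 0.1544] face dir 88.8
```

View pics/t8.png

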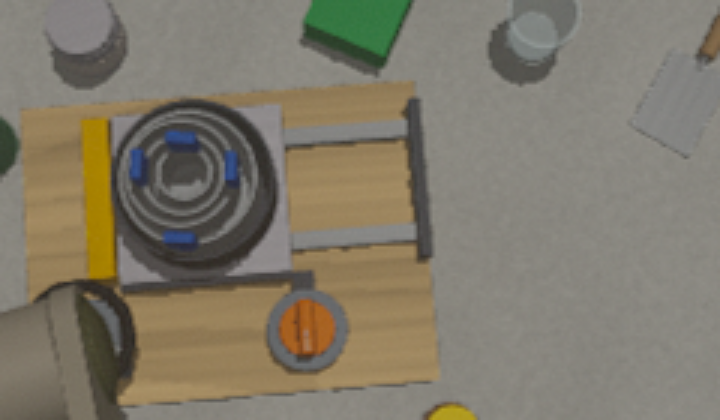

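View pics/s24.png

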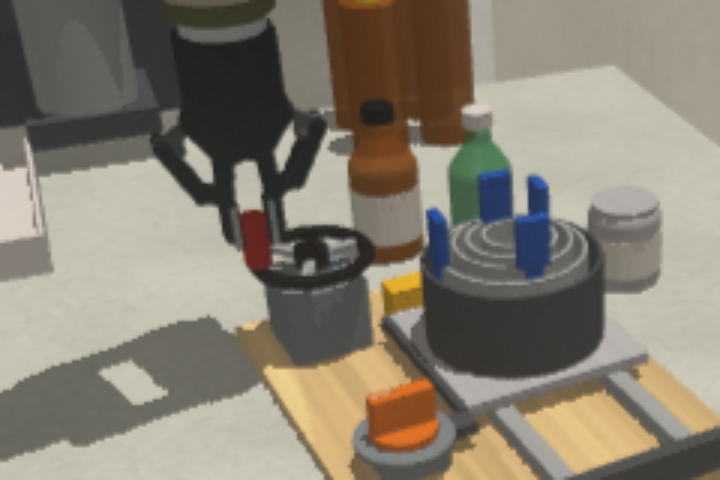

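```bash
python3 -m pendant '[0.85,-0.007,0,-0.001,0,0,0, 0.85,-0.014,0,-0.001,0,0,0, 0.85,-0.018,0,0,0,0,0, 0.85,-0.021,0,0,0,0,0, 0.85,-0.021,0,0,0,0,0]'; python3 - <<'E'
from h import *
st()
c=cap("top"); tabs(c,.16)
E
```

```text
time: 41.95
ee_pos: [0.4113, 0.2814, 0.1278]
eef_rot: [-1.229, 1.204, -1.222]
wrist_force: [-3.0, -56.6, 17.2]
gripper_width: 0.243
t 41.95 p [0.4113 0.2814 0.1278] yaw 0.0 down [-0.006 -0.021 -1.   ] q [ 0.371  0.419  1.606 -0.019  1.13   0.379] F [ -3.01 -56.61  17.21] T [-8.97   0.602  0.094] w 20.6
tab px [249.7 225.4] 38 [0.6215 0.1932 0.1657] face dir 89.3
tab px [234.9 234.6] 34 [0.5972 0.2299 0.1616] face dir -179.9
tab px [266.5 234.7] 38 [0.6005 0.1503 0.1578] face dir -176.9
tab px [249.2 258.6] 37 [0.5383 0.1914 0.1534] face dir 88.1
```

```bash
python3 -m pendant '[0.85,0.003,0,0,0,0,0, 0.85,0.006,0,0,0,0,0, 0.85,0.006,0,0,0,0,0]'; python3 - <<'E'
from h import *
st()
c=cap("top"); cv2.imwrite("pics/t9.png",cv2.resize(c["image"][200:290,205:305,::-1],None,fx=6,fy=6,interpolation=cv2.INTER_CUBIC)); tabs(c,.16)
c2=cap("side"); cv2.imwrite("pics/s25.png",cv2.resize(c2["image"][150:280,230:390,::-1],None,fx=5,fy=5))
E
```

```text
time: 42.3
ee_pos: [0.4115, 0.2803, 0.128]
eef_rot: [-1.218, 1.209, -1.214]
wrist_force: [-3.9, -24.3, 8.8]
gripper_width: 0.242
t 42.3 p [0.4115 0.2803 0.128 ] yaw -0.07 down [-0.004 -0.008 -1.   ] q [ 0.363  0.415  1.613 -0.007  1.121  0.367] F [ -3.85 -24.3    8.8 ] T [-3.625  0.663  0.01 ] w 20.6
tab px [249.6 225.5] 39 [0.6214 0.1934 0.166 ] face dir 89.7
tab px [235.1 234.5] 37 [0.5975 0.2294 0.1623] face dir 177.1
tab px [266.5 234.7] 38 [0.6003 0.1502 0.1584] face dir -176.9
tab px [249.2 258.6] 37 [0.5382 0.1914 0.1538] face dir 87.6
```

View pics/t9.png

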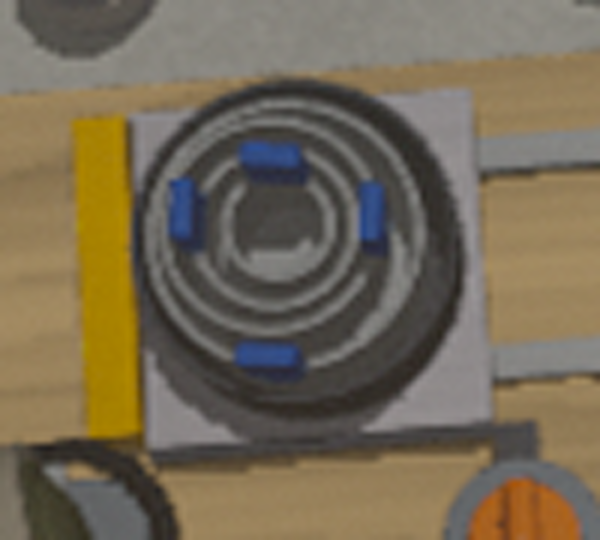

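View pics/s25.png

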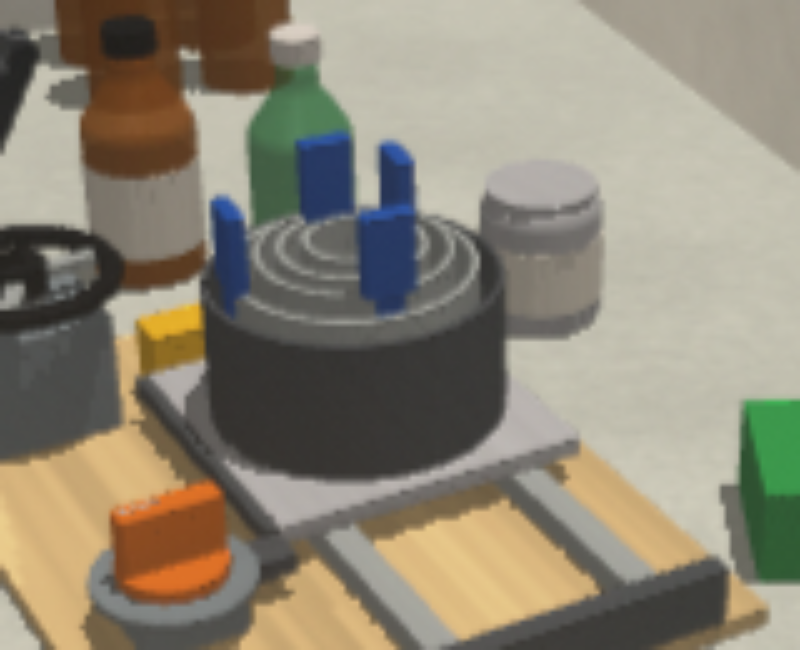

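```bash
python3 - <<'E'
from h import *
c=cap("top");P0=np.load("P.npy");P=cloud(c)
for Q,g in ((P0,(.6055,.092)),(P,(.596,.192))):
    g=np.array(g)
    for k in range(4):
        r=np.hypot(Q[...,0]-g[0],Q[...,1]-g[1]); m=(r>.067)&(r<.077)&(Q[...,2]>.102)&(Q[...,2]<.116); q=circ(Q[m],.071); g=q
    print(g,m.sum())
H=hsv(c); z=P[...,2]
# carriage left edge vs stop right edge, near x=.57..
for v in (225,235,245,255,262):
    row=H[v]; 
    y=[u for u in range(205,260) if 20<row[u,0]<30 and row[u,1]>200 and row[u,2]>120]
    print(v,y[0],y[-1],[tuple(row[u]) for u in range(y[-1]-1,y[-1]+5)],P[v,y[-1]].round(3),P[v,y[-1]+3].round(3))
E
```

```text
[0.60564645 0.0921015 ] 301
[0.59502362 0.18694942] 308
225 218 225 [(np.uint8(23), np.uint8(255), np.uint8(171)), (np.uint8(22), np.uint8(228), np.uint8(151)), (np.uint8(19), np.uint8(149), np.uint8(91)), (np.uint8(11), np.uint8(25), np.uint8(114)), (np.uint8(160), np.uint8(6), np.uint8(137)), (np.uint8(6), np.uint8(10), np.uint8(134))] [0.642 0.275 0.06 ] [0.647 0.271 0.038]
235 218 225 [(np.uint8(23), np.uint8(255), np.uint8(171)), (np.uint8(23), np.uint8(255), np.uint8(173)), (np.uint8(20), np.uint8(186), np.uint8(147)), (np.uint8(8), np.uint8(16), np.uint8(65)), (np.uint8(168), np.uint8(22), np.uint8(58)), (np.uint8(18), np.uint8(15), np.uint8(84))] [0.615 0.274 0.057] [0.605 0.256 0.11 ]
245 219 226 [(np.uint8(23), np.uint8(255), np.uint8(172)), (np.uint8(22), np.uint8(219), np.uint8(150)), (np.uint8(17), np.uint8(60), np.uint8(76)), (np.uint8(165), np.uint8(8), np.uint8(61)), (np.uint8(17), np.uint8(31), np.uint8(57)), (np.uint8(20), np.uint8(7), np.uint8(108))] [0.586 0.269 0.061] [0.58  0.254 0.099]
255 219 227 [(np.uint8(24), np.uint8(255), np.uint8(169)), (np.uint8(23), np.uint8(239), np.uint8(145)), (np.uint8(18), np.uint8(123), np.uint8(81)), (np.uint8(14), np.uint8(35), np.uint8(80)), (np.uint8(0), np.uint8(16), np.uint8(79)), (np.uint8(0), np.uint8(21), np.uint8(74))] [0.559 0.264 0.062] [0.563 0.261 0.035]
262 219 227 [(np.uint8(23), np.uint8(255), np.uint8(173)), (np.uint8(23), np.uint8(243), np.uint8(152)), (np.uint8(19), np.uint8(151), np.uint8(91)), (np.uint8(12), np.uint8(22), np.uint8(117)), (np.uint8(173), np.uint8(7), np.uint8(143)), (np.uint8(174), np.uint8(10), np.uint8(127))] [0.54  0.264 0.058] [0.542 0.259 0.039]
```

```bash
python3 -m pendant '[0.85,0.0055,0,0,0,0,0, 0.85,0.0055,0,0,0,0,0, 0.4,0.0055,0,0,0,0,0, 0.4,0.0055,0,0,0,0,0, 0.4,0.0055,0,0,0,0,0, 0.4,0.0055,-0.03,0,0,0,0, 0.4,0.0055,-0.07,0,0,0,0, 0.4,0.0055,-0.12,0,0,0,0, 0.4,0.0055,-0.12,0,0,0,0]'; python3 - <<'E'
from h import *
st(); go(.40,.083,.23,90)
c=cap("top"); P=cloud(c); z=P[...,2]; tabs(c,.16)
near=np.hypot(P[...,0]-.4713,P[...,1]-.0826)<.04
m=near&(z>.065)&(z<.085); pp=P[m][:,:2]; w,V=np.linalg.eigh(np.cov(pp.T)); print(m.sum(),P[m].mean(0),np.sqrt(12*w),np.degrees(np.arctan2(V[1,1],V[0,1])))
E
```

```text
time: 43.35
ee_pos: [0.4148, 0.2794, 0.2536]
eef_rot: [-1.198, 1.203, -1.212]
wrist_force: [0.3, -0.1, -0.6]
gripper_width: 0.601
t 43.35 p [0.4148 0.2794 0.2536] yaw -0.04 down [ 0.011  0.004 -1.   ] q [ 0.356  0.28   1.417 -0.     1.433  0.356] F [ 0.28 -0.14 -0.55] T [ 0.02   0.007 -0.011] w 51.1
jaw 90 shift [ 0.1965  0.0227 -0.015 ] turn [-0.0075 -1.0004  0.0037] deg 90.0 q6 pred -1.37
jaw 270 shift [ 0.1965  0.0227 -0.015 ] turn [-0.0037  0.9996 -0.0075] deg 90.0 q6 pred 1.78
tab px [249.9 225.5] 39 [0.6214 0.1929 0.1649] face dir 89.4
tab px [235.2 234.4] 35 [0.598  0.2292 0.1615] face dir 178.3
tab px [266.5 234.7] 38 [0.6004 0.1503 0.158 ] face dir -177.1
tab px [249.2 258.5] 37 [0.5383 0.1914 0.1545] face dir 90.0
97 [0.4709582  0.08261257 0.07551365] [0.01440863 0.0500697 ] -173.84052582489574
```

```bash
python3 -m pendant '[0.5,0.05,0,0.02,0,-0.99,0, 0.5,0.1,0,0.04,0,-0.99,0, 0.5,0.15,0,0.057,0,-0.99,0, 0.5,0.196,0.02,0.057,0,-0.99,0, 0.5,0.196,0.05,0.057,0,-0.99,0, 0.5,0.196,0.05,0.057,0,-0.99,0, 0.5,0.196,0.05,0.057,0,-0.99,0, 0.5,0.196,0.05,0.057,0,-0.99,0, 0.5,0.196,0.05,0.057,0,-0.99,0, 0.5,0.196,0.05,0.057,0,-0.99,0, 0.5,0.196,0.05,0.057,0,-0.99,0, 0.5,0.196,0.05,0.057,0,-0.99,0, 0.5,0.196,0.05,0.057,0,-0.99,0]'; python3 - <<'E'
from h import *
st(); go(.4726,.0827,.062,96.7)
E
```

```text
time: 44.7
ee_pos: [0.4694, 0.0824, 0.197]
eef_rot: [-1.571, 0.017, -0.015]
wrist_force: [-1.1, 0.8, 0.3]
gripper_width: 0.502
t 44.7 p [0.4694 0.0824 0.197 ] yaw 88.83 down [-0.001 -0.    -1.   ] q [-0.075  0.296  1.57  -0.     1.278 -1.626] F [-1.15  0.75  0.29] T [ 0.009 -0.057 -0.013] w 42.7
jaw 96.7 shift [0.0034 0.135  0.0005] turn [ 0.0001 -0.0874 -0.0009] deg 7.9 q6 pred -1.51
jaw 276.7 shift [0.0034 0.135  0.0005] turn [1.4000e-03 1.9126e+00 2.0000e-04] deg 172.1 q6 pred 1.63
```

```bash
python3 -m pendant '[0.5,0.003,0.01,0,0,-0.087,0, 0.5,0.003,0.04,0,0,-0.087,0, 0.5,0.003,0.07,0,0,-0.087,0, 0.5,0.003,0.1,0,0,-0.087,0, 0.5,0.003,0.12,0,0,-0.087,0, 0.5,0.003,0.134,0,0,-0.087,0, 0.5,0.003,0.134,0,0,-0.087,0, 0.9,0.003,0.134,0,0,-0.087,0, 0.9,0.003,0.134,0,0,-0.087,0, 0.9,0.003,0.134,0,0,-0.087,0, 0.9,0.003,0.134,0,0,-0.087,0, 0.9,0.003,0.134,0,0,-0.087,0]' 60; python3 - <<'E'
from h import *
st()
E
```

```text
time: 45.9
ee_pos: [0.473, 0.0827, 0.0647]
eef_rot: [-1.568, -0.095, 0.092]
wrist_force: [-0.1, 6.0, 6.2]
gripper_width: 0.149
t 45.9 p [0.473  0.0827 0.0647] yaw 96.81 down [ 0.002  0.001 -1.   ] q [-7.400e-02  4.820e-01  1.741e+00  1.000e-03  9.160e-01 -1.765e+00] F [-0.08  6.03  6.18] T [ 0.861  0.122 -0.254] w 12.7
```

Gripped; turn clockwise.

```bash
python3 -m pendant '[0.9,0,0,0,0,0.055,0, 0.9,0,0,0,0,0.11,0, 0.9,0,0,0,0,0.165,0, 0.9,0,0,0,0,0.22,0, 0.9,0,0,0,0,0.275,0, 0.9,0,0,0,0,0.33,0, 0.9,0,0,0,0,0.385,0, 0.9,0,0,0,0,0.44,0, 0.9,0,0,0,0,0.495,0, 0.9,0,0,0,0,0.55,0, 0.9,0,0,0,0,0.6,0, 0.9,0,0,0,0,0.65,0, 0.9,0,0,0,0,0.7,0, 0.9,0,0,0,0,0.74,0, 0.9,0,0,0,0,0.74,0]'; python3 - <<'E'
from h import *
st()
E
python3 -m pendant '[0.9,0,0,0,0,0.03,0, 0.9,0,0,0,0,0.06,0, 0.9,0,0,0,0,0.06,0]';python3 - <<'E'
from h import *
st()
E
```

```text
time: 47.4
ee_pos: [0.4729, 0.0826, 0.0647]
eef_rot: [-1.412, 0.813, -0.814]
wrist_force: [-1.5, 5.2, 5.9]
gripper_width: 0.147
t 47.4 p [0.4729 0.0826 0.0647] yaw 30.15 down [ 0.001  0.    -1.   ] q [-0.074  0.482  1.742  0.     0.917 -0.601] F [-1.53  5.19  5.89] T [ 0.789  0.348 -0.025] w 12.5
time: 47.7
ee_pos: [0.4728, 0.0826, 0.0647]
eef_rot: [-1.382, 0.884, -0.886]
wrist_force: [-2.2, 4.9, 6.7]
gripper_width: 0.149
t 47.7 p [0.4728 0.0826 0.0647] yaw 24.77 down [ 0.001  0.    -1.   ] q [-0.074  0.482  1.742  0.     0.917 -0.507] F [-2.21  4.93  6.72] T [ 0.799  0.377 -0.098] w 12.7
```

```bash
python3 -m pendant '[0.9,0,0,0,0,0.02,0, 0.9,0,0,0,0,0.04,0, 0.9,0,0,0,0,0.04,0]'; python3 - <<'E'
from h import *
st()
E
```

```text
time: 48.0
ee_pos: [0.4728, 0.0827, 0.0647]
eef_rot: [-1.362, 0.93, -0.932]
wrist_force: [-1.1, 5.6, 7.4]
gripper_width: 0.15
t 48.0 p [0.4728 0.0827 0.0647] yaw 21.29 down [ 0.001 -0.    -1.   ] q [-0.074  0.482  1.742 -0.     0.917 -0.446] F [-1.05  5.59  7.35] T [0.885 0.305 0.556] w 12.8
```

```bash
python3 -m pendant '[0.5,0,0,0,0,0,0, 0.5,0,0,0,0,0,0, 0.5,0,0,0,0,0,0, 0.5,0,-0.01,0,0,0,0, 0.5,0,-0.05,0,0,0,0, 0.5,0,-0.1,0,0,0,0, 0.5,0,-0.15,0,0,0,0, 0.5,0,-0.17,0,0,0,0]'; python3 -m pendant '[0.5,0.05,0,-0.12,0,0,0, 0.5,0.05,0,-0.12,0,0,0, 0.5,0.05,0,-0.12,0,0,0, 0.5,0.05,0,-0.12,0,0,0, 0.5,0.05,0,-0.12,0,0,0]'; python3 - <<'E'
from h import *
st()
c=cap("top"); P=cloud(c); z=P[...,2]; tabs(c,.16)
near=np.hypot(P[...,0]-.4713,P[...,1]-.0826)<.04
m=near&(z>.065)&(z<.085); pp=P[m][:,:2]; w,V=np.linalg.eigh(np.cov(pp.T)); print(m.sum(),P[m].mean(0),np.degrees(np.arctan2(V[1,1],V[0,1])))
for n,uv in (("amber",(157,252)),("oil",(180,224)),("jar",(340,324)),("beaker",(371,187)),("can",(217,187)),("tipbox",(313,177))): print(n,P[uv[1],uv[0]].round(3))
cv2.imwrite("pics/t10.png",c["image"][:,:,::-1])
c2=cap("side"); cv2.imwrite("pics/s26.png",c2["image"][:,:,::-1])
E
```

```text
time: 48.8
ee_pos: [0.4736, 0.0822, 0.2391]
eef_rot: [-1.359, 0.925, -0.937]
wrist_force: [-0.4, 0.7, 0.4]
gripper_width: 0.502
time: 49.3
ee_pos: [0.379, -0.0082, 0.2345]
eef_rot: [-1.361, 0.932, -0.934]
wrist_force: [-0.3, 0.3, 0.5]
gripper_width: 0.5
t 49.3 p [ 0.379  -0.0082  0.2345] yaw 21.17 down [ 0.001 -0.001 -1.   ] q [-0.336  0.083  1.731 -0.     1.326 -0.706] F [-0.34  0.3   0.49] T [ 0.031  0.042 -0.032] w 42.5
tab px [249.7 225.5] 38 [0.6213 0.1931 0.1659] face dir 91.9
tab px [235.1 234.4] 34 [0.5979 0.2292 0.1624] face dir 179.0
tab px [266.5 234.7] 38 [0.6004 0.1503 0.1581] face dir -176.6
tab px [249.3 258.6] 38 [0.5383 0.1912 0.1538] face dir 89.3
99 [0.47126205 0.0823415  0.07554856] 111.37047190798322
amber [0.551 0.433 0.128]
oil [0.63  0.383 0.115]
jar [ 0.382 -0.015  0.523]
beaker [ 0.782 -0.136  0.007]
can [0.745 0.3   0.078]
tipbox [0.792 0.036 0.053]
```

View pics/t10.png

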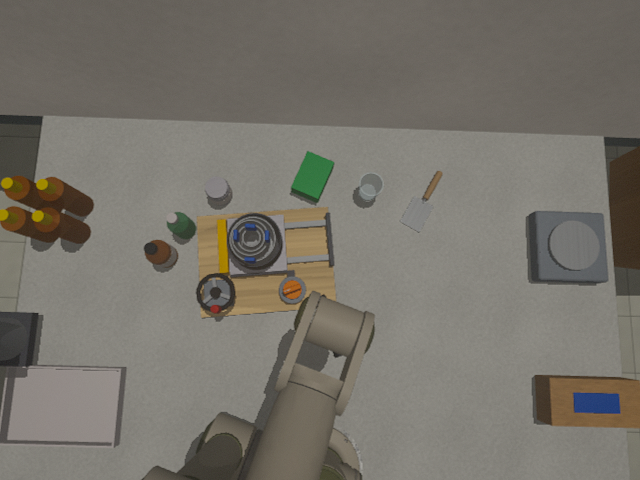

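View pics/s26.png

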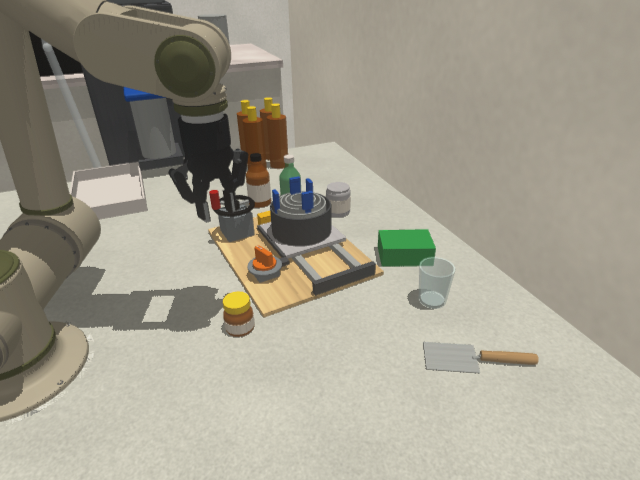

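```bash
python3 - <<'E'
from h import *
c=cap("top");P=cloud(c); z=P[...,2]; g=np.array([.454,.2813]); r=np.hypot(P[...,0]-g[0],P[...,1]-g[1])
m=(r<.07)&(z>.138)&(z<.16); C=P[m].mean(0); d=C[:2]-g; print(C,np.hypot(*d),np.degrees(np.arctan2(d[1],d[0])))
manip.close_job()
E
```

```text
[0.41035241 0.27178329 0.14278002] 0.0446730379012269 -167.7000007980149
the job is handed in; nothing more can be done
```

The job is handed in after about 49 s on the robot's clock. I loosened the clamp knob to its stop and nested cups 1 to 4 in the pot. Then I wound the carriage onto the yellow stop, turned the knob back to its tight stop, and backed the arm clear.

**Last checks:**
- **Cups:** their blue tab tops stand at 154, 158, 162 and 166 mm, as expected for cups upright on their floors. The cup centres, measured before winding, lay within about 12 mm of the pot's. The tabs moved only along with the carriage afterwards.
- **Clamp knob:** the bar turned about 75° (1.30 rad) between loose and tight. The wrist torque rose sharply at both ends.
- **Other things on the bench:** the amber bottle, green bottle, beaker, can and tip box read as before. The spatula and jar look unmoved in the last pictures; the arm hid the jar from the top camera, so I judged it by eye from the side.

**What did not fully agree:** the pot and crank show about 95.4 mm of travel, not 100 mm. I took this as the carriage having started about 4.6 mm in, but I could not measure its starting position. The crank met hard resistance (57 N at the wrist), and the top picture shows the carriage edge against the yellow stop.

While I held the crank at the stop, the gripper read about 12° further round than the crank itself does in the camera picture. I put that down to the crank slipping or tilting in the fingers.

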